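Key and fit the drive pulley of a board-conveyor gearmotor

ROBOT

A 6-joint arm with a two-finger parallel gripper is mounted at the origin on the work surface. World frame = base frame: x ahead of the robot, y to its left, z up, the work surface at z = 0. Lengths are in m, angles in degrees, forces in N, time in s.
With the tool pointing down it reaches from about 0.375 to 0.825 m from the base axis. Payload 5.5 kg.
Tool frame: the origin (TCP) lies on the centre line of the jaws, within the pads' length; the fingertips stand 17 mm ahead of it and the grasp point (between the pads) lies 2 mm behind it; z points along the fingers, x is the direction in which the jaws open and shut, and the axes are right-handed (so a half turn about z gives the same grasp; the last joint's range is limited). The gripper opens to 85 mm and grips with 20 to 120 N. Pads are 22 mm wide; open, the fingers measure 114 mm over their backs; the gripper's body (76 mm by 85 mm) begins 54 mm behind the grasp point. The pads swing forward as they close: fully open they stand 13 mm farther back than shut.
Start: joints at [75.802, 17.962, -2.699, 69.339, 0, 90], TCP at [0.147, 0.582, 0.248] pointing down, gripper open.
Joint ranges: [-152.73, 152.73], [-39.44, 99.34], [-58.76, 71.6], [-118.89, 123.64], [-81.53, 83.1], [-180, 180]. Speed limits (degrees/s): [136.94, 136.94, 172.46, 180, 180, 180].

INTERFACE

Orientations are given as a 3x3 rotation matrix whose columns are the frame's x, y, z axes.
In Python, from rig import arm gives the robot as it stands. The module is installed in compiled form; this text tells all that it offers.
- The arm moves only by the tool jog_arm, never from a script. Its arguments are lists of equal length, an entry for each row: "linear": the shift along the tool's x, y, z in units of 0.2 m (1.0 is 0.2 m), a list of three; "twist": the turn about the tool's z in units of 180 degrees (1.0 is 180 degrees). In form: {"linear": [[tx, ty, tz], ...], "twist": [twist, ...]}. A call has exactly 5 rows; each row is the pose to reach, as a shift and turn from the pose commanded when the call began, along the tool's axes at that moment, turning the shorter way round; what a row does not reach only later rows make up. A row lasts 1/10 s, in which the tool goes at most 50 mm and 8.59 degrees, less where a joint would pass 70% of its speed; a pose out of reach is approached as far as the arm can. A call with a number of a shift or a turn outside -1 to 1 is refused whole. A call with a gripper value outside its range is refused whole. "claw" is the opening, from -1 (shut) to 1 (fully open), set as the call begins (left out, the last holds). The fingers move at their own pace and stop on an object; "newtons" is the grip in N (left out, the last holds). Time passes only in rows, so rows that repeat a pose let the fingers close, or fill a call up. It gives the time, the measured TCP pose, the force and the opening at its end, in the units of the state.
- arm.get_state(): the state, without advancing time (a new reading comes with each control period).
- arm.snapshot(name): name is "side" or "top" or "wrist"; returns the picture (420x560x3 uint8, blue, green, red); there is no depth.
- arm.camera_info(name): a dict with "K" (3x3 intrinsics, pixels), "distortion" ([k1, k2, p1, p2, k3] as OpenCV has them; the pictures are not rectified), "position" and "attitude" of the camera in the world. Camera axes: x right, y down, z forward; pixel columns grow to the right and rows downward; lengths in m; the calibration is good to about 2 mm. A picture is of the moment at which its call begins: read the wrist's pose just before it. camera_info takes no time and is no camera call; for the wrist camera it gives the pose at the moment of the call.
- arm.close_job(): hands the job in, once; it reports no verdict.
The state is a dict: "t": time; "joint_positions": joint angles; "qvel": joint speeds; "joint_torque": joint torques, N m; "tcp_pos": TCP position; "orientation": TCP orientation; "contact_force": force on the tool from outside, world axes, zero at the start; "wrist_torque": the same for the moment, N m; "opening": finger opening in m.
Only numpy, scipy, OpenCV 4.12 (cv2) and the standard library are available. Lean on these libraries where they do the work, as an engineer would, in place of code of your own. Each camera call takes 0.05 s, during which the arm holds its last target.

TASK

Fit the drive pulley to the gearmotor on the bench: lay the key that fills the slot in its shaft fully down into the slot, then slide on the pulley whose bore fits the shaft, boss end first with its keyway over the key, right home against the shaft's shoulder, and let go. The V-block is there for standing the pulley on its toothed rim if you need to change your grip. Do not disturb the other pulley, the other key or the bench tools and supplies.

Things in the scene. Friction and masses are not known exactly. Their poses are not given: they have to be found in the camera images.
- shoulder (a point): On the axis of the gearmotor's level output shaft, in the plane of its shoulder: the flat steel face, 42 mm across, against which the pulley seats; 85 mm above the bench. Axes: x along the shaft from shoulder to free end, z up. Fixed; its place and heading vary. Plain steel shaft, 32 mm in diameter, 76 mm long from the shoulder; it does not turn.
- shaft_tip (a point): Centre of the free end of the shaft, 76 mm from the shoulder; 2.5 mm chamfer.
- slot (a point): Where the key's centre lies when fully down in the shaft's slot: on the shaft's topmost line, 16 mm above the axis, 37.6 mm from the shoulder. Axes as the shoulder's. The slot opens upwards, is closed at both ends, 65.2 mm long (5 to 70.2 mm from the shoulder), 11.4 mm wide, 5 mm deep, so 5 mm of the key stands proud.
- key_center (a point): Centre of the key that fits: a plain square steel bar 63 mm long, 10 x 10 mm, about 50 g; x along its length. It lies in the low black tray.
- key_long_center (a point): Centre of the other key in the tray, 90 mm long, 10 x 10 mm: too long for the slot. Leave it. The two keys lie side by side, about 58 mm apart, either one on either side.
- tray: Low black open tray, fixed, 155 mm (x) x 125 mm (y) x 18 mm high, walls and floor 3 mm; origin at the centre of its underside. The keys lie along its y. Tray and V-block may stand in each other's place.
- pulley_center (a point): Centre (half-way up, on the axis) of the aluminium timing pulley that fits: toothed band 66 mm in diameter, 44 mm wide, then a boss 54 mm in diameter, 12 mm long; 56 mm over all, about 0.34 kg. Axes: z along the bore to the boss end, x towards the keyway. Band's middle: 6 mm from here, away from the boss. Starts flat, boss up, keyway heading 1.6 to 2.7 rad from +x (left and back).
- pulley_boss_face (a point): Centre of the boss end face of that pulley, 28 mm from its centre along its axis; it meets the shoulder when the pulley is home. Through bore 34 mm in diameter with a keyway 12 mm wide and 5.5 mm deep; 2 mm chamfers at the mouths.
- pulley_small_bore_center (a point): Centre of the other pulley: same outside, but the bore is only 21 mm in diameter, too small for the shaft. Flat on the bench, boss up. Leave it. Either pulley may be in either place.
- vblock_rest (a point): Axis of the pulley when its toothed band rests in the V-block, above the block's middle, 78.4 mm over the bench; x along the V. Fixed dark steel block 50 mm long (x), 58 mm wide, 55 mm high; the V is 48 mm wide at the top, faces sloping 36 degrees. Narrower than the pulley: fingers on its rim pass outside the block.
- solder_reel: Reel of solder wire standing on its flange, 60 mm in diameter, 44 mm high; origin at the centre of its underside. Bystander.
- screwdriver: Screwdriver with a black handle lying flat, 170 mm long along its x, handle about 30 mm thick; origin under its middle. Bystander.
- flux_bottle: White bottle, 38 mm in diameter, 85 mm high; origin at the centre of its underside. Bystander.
- tip_cleaner: Dark steel tip-cleaner bowl, 72 mm in diameter, 38 mm high; origin at the centre of its underside. Bystander.
- tape_roll: Roll of tape lying flat, 68 mm in diameter, 24 mm high; origin at the centre of its underside. Bystander.
- caliper: Steel caliper lying flat, 150 mm long along its x, up to 10 mm high; origin under its middle. Bystander.
- gearmotor: The fixed gearmotor; origin on the bench under the shoulder, axes as the shoulder's. Behind the shoulder are a 72 mm disc (x -12 to -6 mm) and a grey bracket plate (x -24 to -10 mm), 110 mm wide, standing from the bench to 131 mm; behind that gearhead and black motor, to x -272 mm, up to 138 mm high.

How it is judged (in metres and radians):
On the way, in this order (a step that is already met when the one before it is completed fails the run):
1. the 63 mm key lies fully down in the shaft's slot, before the pulley is on (x of key_center in the frame of slot between -0.003 and 0.003 m and y of key_center in the frame of slot between -0.0022 and 0.0022 m and z of key_center in the frame of slot between -0.002 and 0.0015 m and angle between the x axis of key_center and the x axis of slot, either way round below 0.06 rad and distance between pulley_boss_face and shoulder above 0.08 m), for 0.2 s.
2. the pulley is home against the shoulder over the key (x of pulley_boss_face in the frame of shoulder between -0.002 and 0.003 m and y of pulley_boss_face in the frame of shoulder between -0.003 and 0.003 m and z of pulley_boss_face in the frame of shoulder between -0.003 and 0.003 m and angle between the z axis of pulley_center and the x axis of shoulder, either way round below 0.08 rad and angle between the x axis of pulley_center and the z axis of shoulder, either way round below 0.16 rad and x of pulley_center in the frame of shoulder above 0.02 m and x of key_center in the frame of slot between -0.003 and 0.003 m and y of key_center in the frame of slot between -0.0022 and 0.0022 m and z of key_center in the frame of slot between -0.002 and 0.0015 m and angle between the x axis of key_center and the x axis of slot, either way round below 0.06 rad), for 0.2 s.
At the end, for the whole second after the job is handed in: 63 mm key down in the slot (centre within 3 mm along, 2.2 across, 2 in height, 0.06 rad); large-bore pulley over it, boss face within 3 mm of the shoulder in each direction, axes within 0.08 rad, keyway up within 0.16 rad; released, at rest, the rest undisturbed (all of step 2 and linear speed of pulley below 0.03 m/s and angular speed of pulley below 0.6 rad/s); the robot touches nothing.
It fails at once if the other pulley is moved by more than 25 mm (distance of pulley_small_bore_center from where it was at the start of the episode above 0.025 m).
It fails at once if the other key is moved by more than 25 mm (distance of key_long_center from where it was at the start of the episode above 0.025 m).
It fails at once if a bench tool or supply (reel, screwdriver, bottle, tip cleaner, tape, caliper) is moved by more than 25 mm (distance of any of solder_reel, screwdriver, flux_bottle, tip_cleaner, tape_roll, caliper from where it was at the start of the episode above 0.025 m).
It also fails if it takes over 72 s, if anything falls off the work surface, if the arm or the gripper's body presses on something with over 40 N, if the wrist force passes 120 N, or if a joint passes its speed limit or range.

## Working session

There is one attempt and no reset: what is moved stays moved. The work goes in short steps, Python scripts to look and compute and a tool call to move; the robot and the scene stay as the last step left them, time stands still between calls to the robot, and variables do not carry over. Pictures are saved under pics/ and viewed, and the job is handed in when it is done.

Besides the shell and the picture viewer there is one more tool, called in YAML: its name, and indented under it one key for each argument. jog_arm: Moves the arm, as the interface text tells. Shifts and turns lie within -1 to 1; 1 stands for 0.2 m of shift or 180 degrees of turn. Its arguments: {"type":"object","properties":{"linear":{"type":"array"},"twist":{"type":"array"},"claw":{"type":"number"},"newtons":{"type":"number"}},"required":["linear","twist"]}

```bash
mkdir -p pics; cat > h.py <<'E'
from rig import arm
import numpy as np, cv2
def snap(n,f):
    ci=arm.camera_info(n); im=np.array(arm.snapshot(n)); cv2.imwrite('pics/'+f+'.png',im); np.savez('pics/'+f+'.npz',K=np.array(ci['K']),d=np.array(ci['distortion']),p=np.array(ci['position']),R=np.array(ci['attitude'])); return im
def load(f):
    z=np.load('pics/'+f+'.npz'); return cv2.imread('pics/'+f+'.png'),z
def ray(z,uv):
    u=cv2.undistortPoints(np.array(uv,float).reshape(-1,1,2),z['K'],z['d']).reshape(-1,2)
    r=np.c_[u,np.ones(len(u))]@z['R'].T
    return z['p'],r
def plane(z,uv,h):
    p,r=ray(z,uv); return p+r*((h-p[2])/r[:,2])[:,None]
def proj(z,P):
    P=np.atleast_2d(np.array(P,float)); R=z['R']; rv=cv2.Rodrigues(R.T)[0]; t=-R.T@z['p']
    return cv2.projectPoints(P,rv,t,z['K'],z['d'])[0].reshape(-1,2)
def st():
    s=arm.get_state(); print({k:np.round(s[k],4).tolist() for k in ['t','joint_positions','tcp_pos','orientation','contact_force','wrist_torque','opening']})
E
python3 - <<'E'
from h import *
st()
for n in ['side','top','wrist']:
    snap(n,n+'0'); c=arm.camera_info(n); print(n,c)
st()
E
```

```text
{'t': 0.0, 'joint_positions': [75.803, 18.0029, -2.7564, 69.3383, -0.0016, 89.9992], 'tcp_pos': [0.147, 0.5811, 0.2474], 'orientation': [[0.2452, 0.9695, -0.0004], [0.9695, -0.2452, -0.0017], [-0.0017, 0.0, -1.0]], 'contact_force': [-0.0817, 0.0728, -0.5479], 'wrist_torque': [-0.0264, 0.015, 0.0506], 'opening': 0.0855}
side {'K': array([[524.22244167,   0.        , 277.44545613],
       [  0.        , 524.22244167, 199.94168242],
       [  0.        ,   0.        ,   1.        ]]), 'distortion': array([-0.18913272,  0.        ,  0.        ,  0.        ,  0.        ]), 'position': array([0.38851224, 0.89610766, 0.95287854]), 'attitude': array([[-0.98332445, -0.13077311,  0.1263781 ],
       [-0.18159594,  0.66864021, -0.72107086],
       [ 0.0097952 , -0.73199636, -0.68123813]])}
top {'K': array([[398.58518465,   0.        , 279.42633761],
       [  0.        , 398.58518465, 215.82336519],
       [  0.        ,   0.        ,   1.        ]]), 'distortion': array([-0.06751265,  0.        ,  0.        ,  0.        ,  0.        ]), 'position': array([ 0.34722429, -0.01230013,  1.08826117]
[... 256 characters left out ...]
37, 205.5454093 ],
       [  0.        ,   0.        ,   1.        ]]), 'distortion': array([-0.06173397,  0.        ,  0.        ,  0.        ,  0.        ]), 'position': array([0.08263642, 0.59718773, 0.37356862]), 'attitude': array([[ 0.24545185,  0.93518136,  0.25532177],
       [ 0.96940566, -0.23611648, -0.06709451],
       [-0.00245986,  0.26397884, -0.96452533]])}
{'t': 0.15, 'joint_positions': [75.8013, 17.9952, -2.7412, 69.3397, -0.0006, 90.0007], 'tcp_pos': [0.1471, 0.5813, 0.2476], 'orientation': [[0.2453, 0.9694, -0.0003], [0.9694, -0.2453, -0.0013], [-0.0013, 0.0, -1.0]], 'contact_force': [0.2136, -0.3259, -0.3629], 'wrist_torque': [0.0051, -0.0076, -0.0145], 'opening': 0.0849}
```

View pics/top0.png

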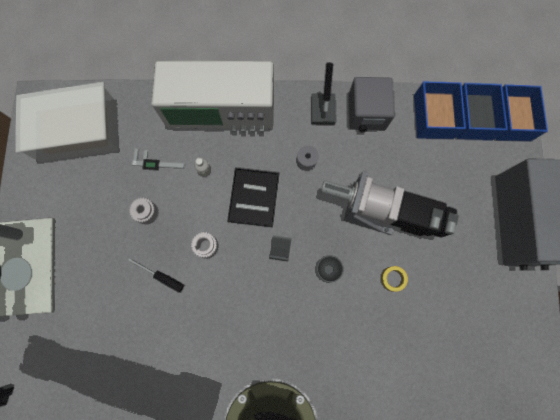

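View pics/side0.png

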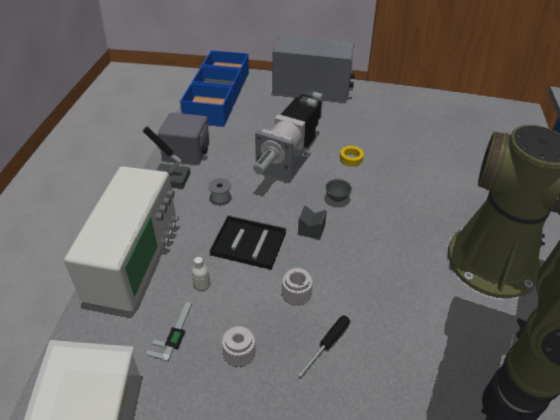

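View pics/wrist0.png

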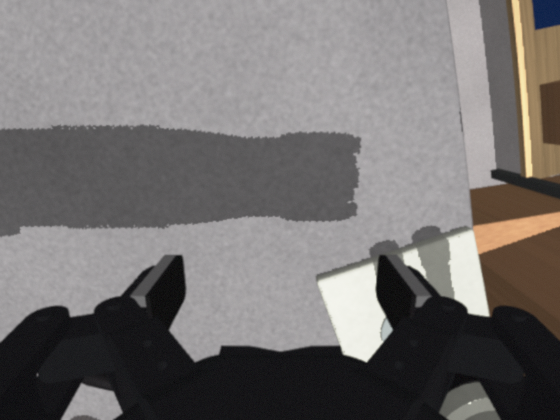

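```bash
python3 - <<'E'
from h import *
im,z=load('top0')
for n,uv,h in [('pulA',(142,209),.056),('pulB',(204,244),.056),('key63',(254.5,187),.013),('keyL',(252,208),.013),('tray tl',(235,168),.018),('tray tr',(279,172),.018),('tray bl',(228,222),.018),('tray br',(274,226),.018),('vb',(280.5,247),.055),('reel',(307,157),.044),('bottle',(201,165),.085),('bowl',(329,268),.038),('shafttip',(322,187),.085),('sh',(352,196),.085)]:
    print(n,plane(z,uv,h).round(4))
a=cv2.resize(im[130:310,110:290],None,fx=4,fy=4,interpolation=cv2.INTER_CUBIC)[:600,:720]
b=cv2.resize(im[130:290,270:470],None,fx=4,fy=4,interpolation=cv2.INTER_CUBIC)[:600,:800]
cv2.imwrite('pics/ta.png',a);cv2.imwrite('pics/tb.png',b)
E
```

```text
pulA [[0.556  0.3488 0.056 ]]
pulB [[0.4651 0.1787 0.056 ]]
key63 [[0.6312 0.0532 0.013 ]]
keyL [[0.5714 0.0587 0.013 ]]
tray tl [[0.6841 0.1089 0.018 ]]
tray tr [[ 0.6741 -0.0144  0.018 ]]
tray bl [[0.5306 0.1229 0.018 ]]
tray br [[ 0.5212 -0.0027  0.018 ]]
vb [[ 0.4601 -0.0207  0.055 ]]
reel [[ 0.7102 -0.0908  0.044 ]]
bottle [[0.6703 0.1912 0.085 ]]
bowl [[ 0.4081 -0.1488  0.038 ]]
shafttip [[ 0.6146 -0.1267  0.085 ]]
sh [[ 0.5917 -0.2045  0.085 ]]
```

View pics/ta.png

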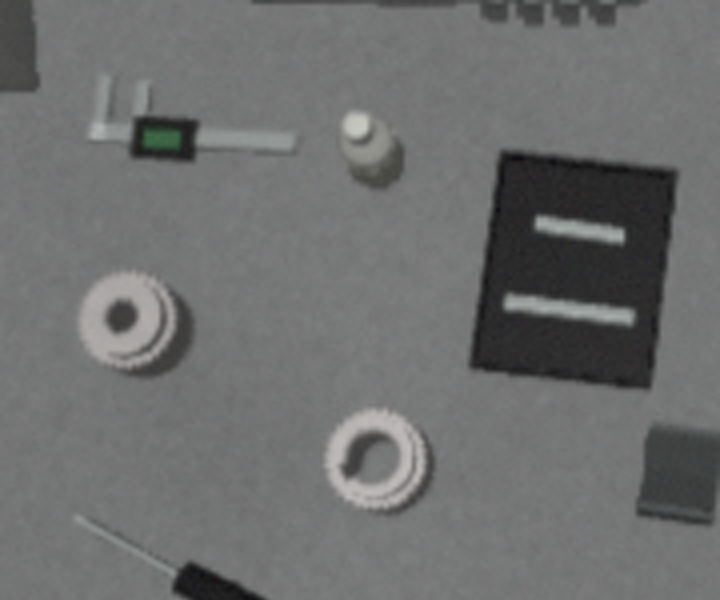

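View pics/tb.png

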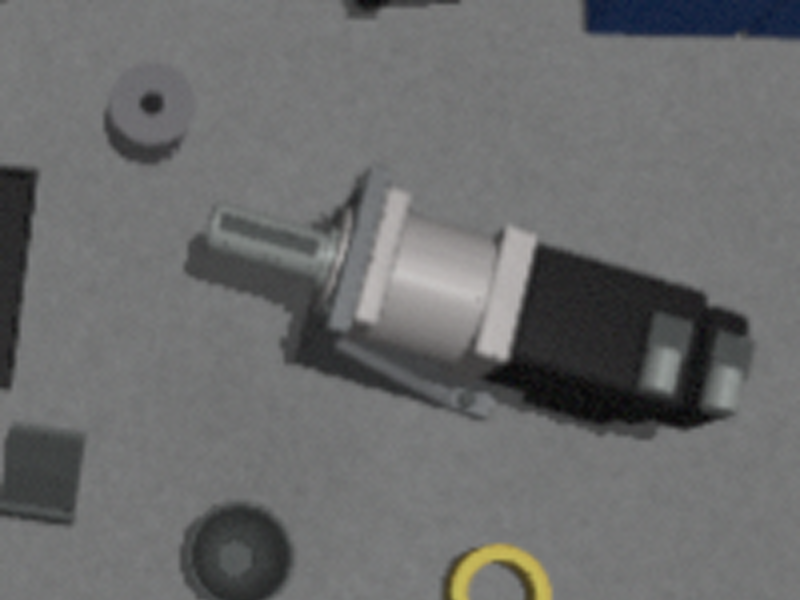

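```bash
cat >> h.py <<'E'
def go(p,phi,cmd=None):
    s=arm.get_state(); o=np.array(s['orientation']); c=np.array(s['tcp_pos'] if cmd is None else cmd)
    ph0=np.degrees(np.arctan2(o[1,0],o[0,0])); x=np.array([np.cos(np.radians(ph0)),np.sin(np.radians(ph0)),0]); y=np.array([x[1],-x[0],0])
    d=np.array(p)-c; tw=-((phi-ph0+180)%360-180)/180
    print('at',np.array(s['tcp_pos']).round(4),'phi',round(ph0,2),'J6',round(s['joint_positions'][5],1),'linear',(np.array([d@x,d@y,-d[2]])/.2).round(4),'twist',round(tw,4),'F',np.round(s['contact_force'],1),'op',round(s['opening'],4),'t',s['t'])
E
python3 -c "
from h import *
go((0.6,0.055,0.25),-4.6)"
```

```text
at [0.1471 0.5813 0.2476] phi 75.8 J6 90.0 linear [-1.9954  2.8409 -0.0119] twist 0.4467 F [ 0.2 -0.3 -0.4] op 0.0849 t 0.15
```

jog_arm:
  linear:
    - [-0.7,1.0,0]
    - [-0.7,1.0,0]
    - [-0.7,1.0,0]
    - [-0.7,1.0,0]
    - [-0.7,1.0,0]
  twist: [0.2,0.2,0.2,0.2,0.2]
  claw: 0

```text
t: 0.65
tcp_pos: [0.3076, 0.3949, 0.2481]
orientation: [[0.771, 0.637, 0.0], [0.637, -0.771, -0.0], [-0.0, 0.0, -1.0]]
contact_force: [0.7, 0.7, -0.3]
opening: 0.0426
```

```bash
python3 -c "
from h import *
go((0.6,0.055,0.25),-4.6)"
```

```text
at [0.3076 0.3949 0.2481] phi 39.57 J6 102.5 linear [ 0.0442  2.2411 -0.0093] twist 0.2454 F [ 0.7  0.7 -0.3] op 0.0426 t 0.65
```

jog_arm:
  linear:
    - [0,1.0,0]
    - [0,1.0,0]
    - [0,1.0,0]
    - [0,1.0,0]
    - [0,1.0,0]
  twist: [0.22,0.22,0.22,0.22,0.22]

```text
t: 1.15
tcp_pos: [0.4378, 0.2387, 0.2481]
orientation: [[1.0, -0.009, 0.001], [-0.009, -1.0, -0.002], [0.001, 0.002, -1.0]]
contact_force: [0.2, 0.8, 0.5]
opening: 0.0426
```

```bash
python3 -c "
from h import *
go((0.6,0.055,0.25),-4.6)"
```

```text
at [0.4378 0.2387 0.2481] phi -0.51 J6 119.2 linear [ 0.8189  0.9115 -0.0093] twist 0.0227 F [0.2 0.8 0.5] op 0.0426 t 1.15
```

```bash
python3 -c "
from h import *
snap('wrist','w1')"
```

jog_arm:
  linear:
    - [0.82,0.91,0]
    - [0.82,0.91,0]
    - [0.82,0.91,0]
    - [0.82,0.91,0]
    - [0.82,0.91,0]
  twist: [0.023,0.023,0.023,0.023,0.023]

```text
t: 1.7
tcp_pos: [0.6004, 0.0608, 0.2481]
orientation: [[0.998, -0.066, -0.0], [-0.066, -0.998, 0.0], [-0.0, -0.0, -1.0]]
contact_force: [0.3, 0.5, -0.1]
opening: 0.0426
```

View pics/w1.png

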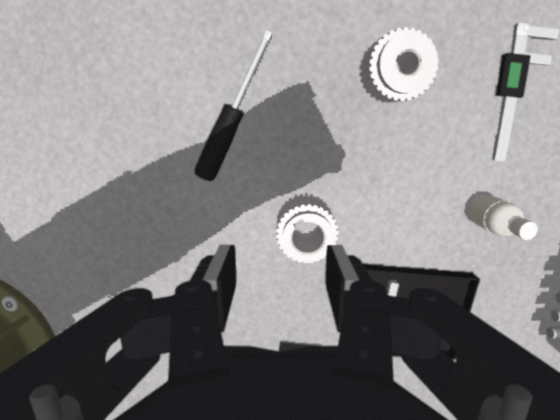

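```bash
python3 -c "
from h import *
snap('wrist','w2');st()"
```

```text
{'t': 1.75, 'joint_positions': [5.411, 18.6154, -1.899, 69.3462, -0.2289, 99.4446], 'tcp_pos': [0.6044, 0.056, 0.2476], 'orientation': [[0.9975, -0.0704, 0.0028], [-0.0703, -0.9975, -0.0037], [0.0031, 0.0035, -1.0]], 'contact_force': [3.7457, -2.9935, 0.5834], 'wrist_torque': [-0.1967, -0.1978, -0.0118], 'opening': 0.0428}
```

View pics/w2.png

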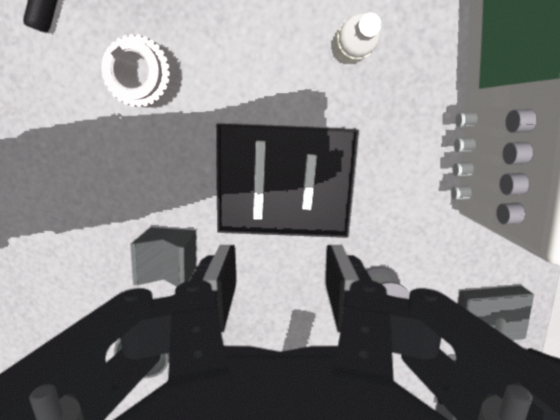

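```bash
cat > k.py <<'E'
from h import *
snap('wrist','w3'); 
im,z=load('w3'); g=cv2.cvtColor(im,6)
m=(g>75).astype(np.uint8); 
# within tray: components fully inside dark
n,l,s,c=cv2.connectedComponentsWithStats(m)
for i in range(1,n):
    if 150<s[i][4]<2500 and s[i][0]>200 and s[i][0]<360 and 110<s[i][1]<260:
        ys,xs=np.where(l==i); P=plane(z,np.c_[xs,ys],.013)[:,:2]
        r=cv2.minAreaRect(P.astype(np.float32)*1000); b=cv2.boxPoints(r)
        d=P-P.mean(0); w,v=np.linalg.eigh(d.T@d); a=v[:,1]
        q=d@a; q2=d@v[:,0]
        print(s[i],'cent',P.mean(0).round(4),'rect',np.round(r[0],1),np.round(r[1],1),'head',np.degrees(np.arctan2(a[1],a[0]))%180,'len',np.ptp(q).round(4),np.ptp(q2).round(4))
cv2.imwrite('pics/w3c.png',cv2.resize(im[110:250,200:370],None,fx=4,fy=4))
go((0.631,0.053,0.1),-4.6)
E
python3 k.py
```

```text
at [0.6021 0.0587 0.2474] phi -4.07 J6 99.7 linear [0.1463 0.018  0.737 ] twist 0.0029 F [ 0.3  0.3 -1.2] op 0.0427 t 1.8
```

View pics/w3c.png

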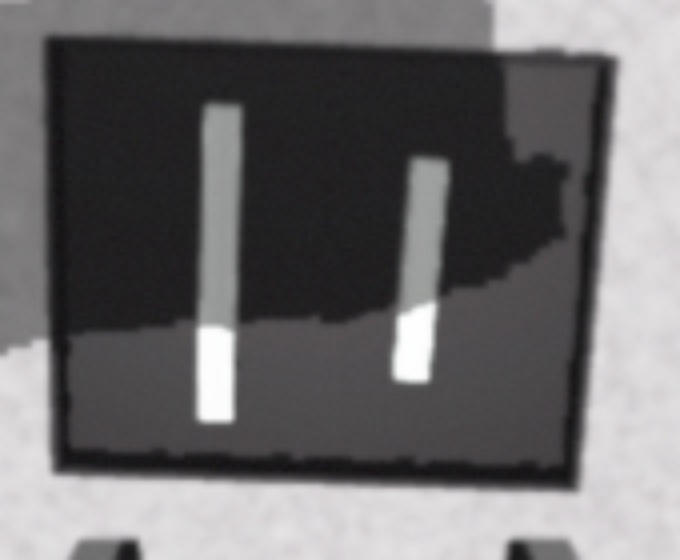

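```bash
sed -i "s/^snap.*//; s/g>75/g>110/" k.py; python3 k.py
```

```text
[249 136  11  80 726] cent [0.5757 0.0575] rect [575.5  58.1] [90.8 10.8] head 83.31071914229689 len 0.0908 0.0111
[298 150  14  56 530] cent [0.6326 0.0518] rect [632.7  52.5] [63.9 12.2] head 82.0574321109524 len 0.0639 0.0123
at [0.6021 0.0587 0.2474] phi -4.07 J6 99.7 linear [0.1463 0.018  0.737 ] twist 0.0029 F [ 0.3  0.3 -1.2] op 0.0427 t 1.8
```

```bash
python3 -c "
from h import *
go((0.633,0.0522,0.07),-8)"
```

```text
at [0.6021 0.0587 0.2474] phi -4.07 J6 99.7 linear [0.1565 0.0213 0.887 ] twist 0.0218 F [ 0.3  0.3 -1.2] op 0.0427 t 1.8
```

jog_arm:
  linear:
    - [0.1565,0.0213,0.4]
    - [0.1565,0.0213,0.887]
    - [0.1565,0.0213,0.887]
    - [0.1565,0.0213,0.887]
    - [0.1565,0.0213,0.887]
  twist: [0.0218,0.0218,0.0218,0.0218,0.0218]

```text
t: 2.3
tcp_pos: [0.6255, 0.0564, 0.0655]
orientation: [[0.991, -0.134, -0.01], [-0.134, -0.991, -0.001], [-0.01, 0.002, -1.0]]
contact_force: [-0.4, 1.0, 0.7]
opening: 0.0431
```

jog_arm:
  linear:
    - [0,0,0]
    - [0,0,0]
    - [0,0,0]
    - [0,0,0]
    - [0,0,0]
  twist: [0,0,0,0,0]

```text
t: 2.8
tcp_pos: [0.631, 0.0555, 0.0721]
orientation: [[0.991, -0.137, 0.002], [-0.137, -0.991, 0.0], [0.002, -0.0, -1.0]]
contact_force: [1.0, 0.6, 0.1]
opening: 0.0428
```

```bash
python3 -c "
from h import *
snap('wrist','w4');go((0.633,0.0522,0.0255),-8)"
```

```text
at [0.6307 0.0554 0.0718] phi -7.86 J6 102.9 linear [0.0135 0.0145 0.2314] twist 0.0008 F [-0.6  0.  -0. ] op 0.0431 t 2.85
```

View pics/w4.png

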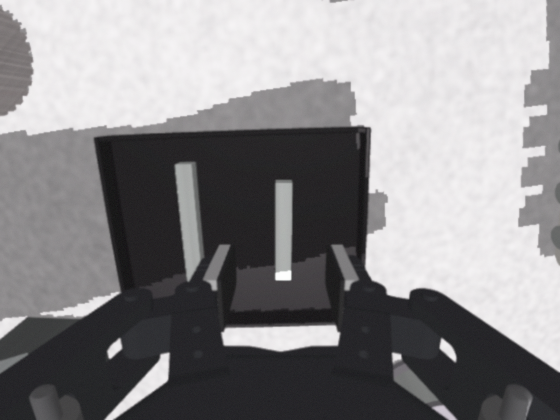

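```bash
python3 - <<'E'
from h import *
im,z=load('w4'); g=cv2.cvtColor(im,6)
m=(g>110).astype(np.uint8); n,l,s,c=cv2.connectedComponentsWithStats(m)
for i in range(1,n):
    if 150<s[i][4]<4500 and 250<s[i][0]<320 and 150<s[i][1]<300:
        ys,xs=np.where(l==i); P=plane(z,np.c_[xs,ys],.013)[:,:2]
        r=cv2.minAreaRect(P.astype(np.float32)*1000)
        print(s[i],P.mean(0).round(4),r); t=np.array(r[0])/1000
        go((*t,0.0255),-8)
print(z['p'])
E
```

```text
[ 275  181   17  100 1672] [0.6328 0.0545] ((632.794189453125, 53.333805084228516), (64.053955078125, 10.189581871032715), 82.04531860351562)
at [0.6307 0.0554 0.0718] phi -7.86 J6 102.9 linear [0.0117 0.0091 0.2314] twist 0.0008 F [-0.6  0.  -0. ] op 0.0431 t 2.85
[0.63994538 0.12087152 0.1981187 ]
```

jog_arm:
  linear:
    - [0.012,0.011,0.08]
    - [0.012,0.011,0.16]
    - [0.012,0.011,0.21]
    - [0.012,0.011,0.23]
    - [0.012,0.011,0.23]
  twist: [0,0,0,0,0]

```text
t: 3.35
tcp_pos: [0.6316, 0.0528, 0.0237]
orientation: [[0.991, -0.137, -0.002], [-0.137, -0.991, -0.0], [-0.002, 0.0, -1.0]]
contact_force: [-0.2, -0.2, 0.2]
opening: 0.0425
```

jog_arm:
  linear:
    - [0,0,0]
    - [0,0,0]
    - [0,0,0]
    - [0,0,0]
    - [0,0,0]
  twist: [0,0,0,0,0]

```text
t: 3.85
tcp_pos: [0.6326, 0.053, 0.0252]
orientation: [[0.991, -0.137, 0.0], [-0.137, -0.991, 0.0], [0.0, -0.0, -1.0]]
contact_force: [-0.4, 0.7, 0.1]
opening: 0.0425
```

Good; close.

jog_arm:
  linear:
    - [0,0,0]
    - [0,0,0]
    - [0,0,0]
    - [0,0,0]
    - [0,0,0]
  twist: [0,0,0,0,0]
  claw: -1
  newtons: 50

```text
t: 4.35
tcp_pos: [0.6326, 0.0529, 0.0251]
orientation: [[0.991, -0.137, 0.0], [-0.137, -0.991, 0.0], [0.0, -0.0, -1.0]]
contact_force: [-1.3, -0.1, 3.0]
opening: 0.0082
```

jog_arm:
  linear:
    - [0,0,-0.1]
    - [0,0,-0.3]
    - [0,0,-0.5]
    - [0,0,-0.55]
    - [0,0,-0.55]
  twist: [0,0,0,0,0]

```text
t: 4.85
tcp_pos: [0.6339, 0.0531, 0.1369]
orientation: [[0.991, -0.137, 0.004], [-0.137, -0.991, 0.0], [0.004, -0.001, -1.0]]
contact_force: [0.4, -0.5, -0.5]
opening: 0.0075
```

```bash
python3 -c "
from h import *
snap('wrist','w5');snap('top','t5');st()"
```

```text
{'t': 4.95, 'joint_positions': [4.7827, 25.2879, -7.461, 57.3403, 0.0004, 102.6452], 'tcp_pos': [0.6316, 0.0528, 0.1336], 'orientation': [[0.9906, -0.1368, -0.0016], [-0.1368, -0.9906, -0.0001], [-0.0015, 0.0003, -1.0]], 'contact_force': [-0.16, -0.4984, -0.5284], 'wrist_torque': [0.0386, -0.0463, -0.022], 'opening': 0.008}
```

View pics/w5.png

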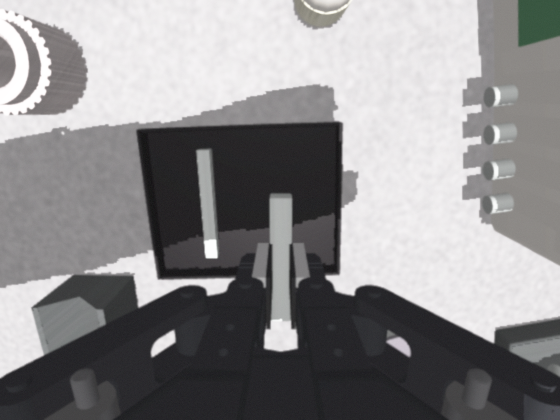

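```bash
python3 -c "
from h import *
im,z=load('w5');cv2.imwrite('pics/w5c.png',cv2.resize(im[170:370,230:330],None,fx=4,fy=3))
go((0.5595,-0.156,0.17),-16.5)"
```

```text
at [0.6316 0.0528 0.1336] phi -7.86 J6 102.6 linear [-0.2144  1.0838 -0.1818] twist 0.048 F [-0.2 -0.5 -0.5] op 0.008 t 4.95
```

View pics/w5c.png

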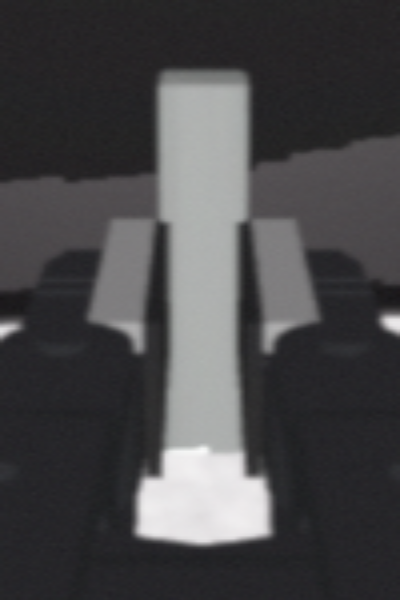

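```bash
python3 - <<'E'
from h import *
im,z=load('w5')
s=arm.get_state(); tcp=np.array(s['tcp_pos']); o=np.array(s['orientation'])
for dz in (.0115,.0125):
  P=plane(z,[(281,198),(281,320)],tcp[2]-dz); Q=(P-tcp)@o
  print(Q.round(4), Q.mean(0).round(4), Q[1,1]-Q[0,1])
print(((z['p']-tcp)@o).round(4))
E
```

```text
[[ 0.0028 -0.0315  0.0115]
 [ 0.0029  0.0321  0.0115]] [0.0029 0.0003 0.0115] 0.0635058846462844
[[ 0.0029 -0.0312  0.0125]
 [ 0.0029  0.0327  0.0125]] [0.0029 0.0008 0.0125] 0.06395690970147883
[ 0.0017 -0.0664 -0.1293]
```

jog_arm:
  linear:
    - [-0.05,0.25,-0.18]
    - [-0.1,0.5,-0.18]
    - [-0.15,0.75,-0.18]
    - [-0.21,1.0,-0.18]
    - [-0.21,1.0,-0.18]
  twist: [0.02,0.048,0.048,0.048,0.048]

```text
t: 5.45
tcp_pos: [0.5601, -0.1429, 0.1686]
orientation: [[0.958, -0.288, -0.005], [-0.288, -0.958, -0.0], [-0.004, 0.002, -1.0]]
contact_force: [0.1, 0.9, -1.3]
opening: 0.0075
```

jog_arm:
  linear:
    - [0,0.08,0]
    - [0,0.08,0]
    - [0,0.08,0]
    - [0,0.08,0]
    - [0,0.08,0]
  twist: [0,0,0,0,0]

```text
t: 5.95
tcp_pos: [0.5593, -0.1536, 0.1707]
orientation: [[0.959, -0.282, -0.0], [-0.282, -0.959, 0.0], [-0.0, -0.0, -1.0]]
contact_force: [0.2, -0.0, 0.7]
opening: 0.0079
```

```bash
python3 -c "
from h import *
snap('wrist','w6');go((0.5595,-0.156,0.17),-16.5)"
```

```text
at [ 0.5593 -0.1538  0.1708] phi -16.41 J6 91.0 linear [0.0041 0.0105 0.004 ] twist 0.0005 F [-0.2  0.3 -0.4] op 0.008 t 6.0
```

View pics/w6.png

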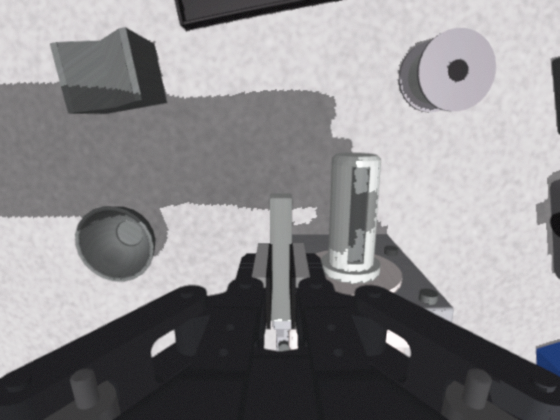

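```bash
python3 - <<'E'
from h import *
im,z=load('w6')
cv2.imwrite('pics/w6c.png',cv2.resize(im[140:290,310:410],None,fx=5,fy=4,interpolation=cv2.INTER_CUBIC))
cv2.imwrite('pics/w6d.png',cv2.resize(im[185:345,250:310],None,fx=6,fy=3.7,interpolation=cv2.INTER_CUBIC))
E
```

```text
(no output)
```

View pics/w6c.png

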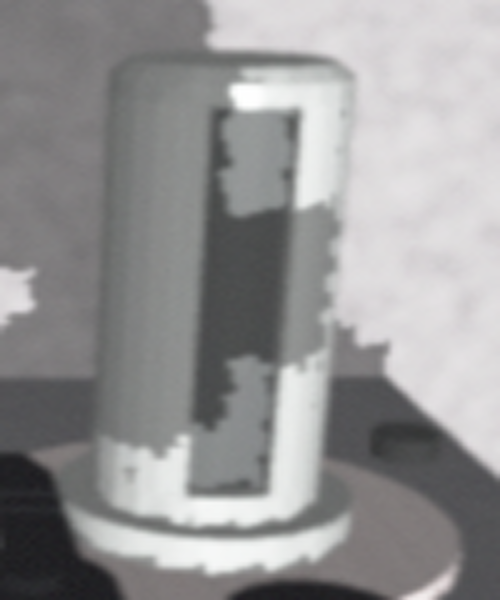

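View pics/w6d.png

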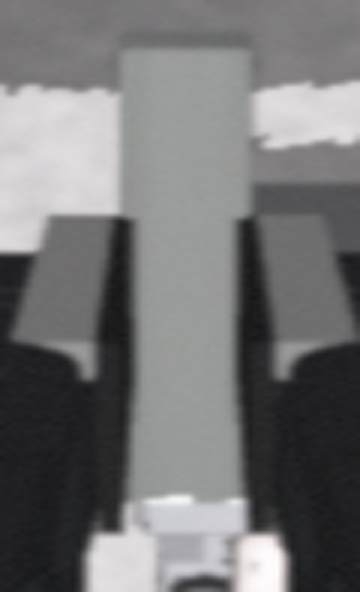

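```bash
python3 - <<'E'
from h import *
im,z=load('w6')
s=arm.get_state(); tcp=np.array(s['tcp_pos']); o=np.array(s['orientation'])
S=plane(z,[(352.6,166.75),(370,166.75),(347.6,263.75),(364,263.75)],.09995)
print(S.round(4)); T=(S[0]+S[1])/2; B=(S[2]+S[3])/2; print('len',np.linalg.norm(T-B),'w',np.linalg.norm(S[0]-S[1]),'head',np.degrees(np.arctan2(*(T-B)[[1,0]])))
c=S.mean(0); print('slot c',c,'tool',(c-tcp)@o)
K=plane(z,[(270,198),(291.7,198),(271.7,320.1),(290.3,320.1)],tcp[2]-.0121); Q=(K-tcp)@o
print(Q.round(4)); kc=Q.mean(0); t=(Q[0]+Q[1]-Q[2]-Q[3]); print('key',kc,'head rel -y',np.degrees(np.arctan2(t[0],-t[1])))
d=(c-tcp)@o-kc; print('shift tool',d, d/.2)
E
```

```text
[[ 0.6127 -0.1309  0.0999]
 [ 0.623  -0.1339  0.0999]
 [ 0.5948 -0.1935  0.0999]
 [ 0.6054 -0.1967  0.0999]]
len 0.06513199660349227 w 0.01078731433150814 head 74.20174272093232
slot c [ 0.60899035 -0.16374943  0.09995   ] tool [ 0.05049082 -0.00443913  0.07084565]
[[-0.0042 -0.0318  0.0121]
 [ 0.0053 -0.0318  0.0121]
 [-0.004   0.0305  0.0121]
 [ 0.0052  0.0305  0.0121]]
key [ 0.00058545 -0.00065982  0.01210007] head rel -y -0.09072077016440015
shift tool [ 0.04990537 -0.00377931  0.05874557] [ 0.24952686 -0.01889653  0.29372787]
```

jog_arm:
  linear:
    - [0.125,-0.019,0]
    - [0.25,-0.019,0]
    - [0.25,-0.019,0.1]
    - [0.25,-0.019,0.193]
    - [0.25,-0.019,0.193]
  twist: [-0.0034,-0.0034,-0.0034,-0.0034,-0.0034]

```text
t: 6.5
tcp_pos: [0.6063, -0.1642, 0.1295]
orientation: [[0.962, -0.273, -0.005], [-0.273, -0.962, 0.001], [-0.005, -0.0, -1.0]]
contact_force: [-0.4, -0.2, -1.5]
opening: 0.0079
```

jog_arm:
  linear:
    - [0,0,0]
    - [0,0,0]
    - [0,0,0]
    - [0,0,0]
    - [0,0,0]
  twist: [0,0,0,0,0]

```text
t: 7.0
tcp_pos: [0.6082, -0.1654, 0.1329]
orientation: [[0.962, -0.274, 0.001], [-0.274, -0.962, -0.0], [0.001, -0.0, -1.0]]
contact_force: [0.6, -0.3, -0.6]
opening: 0.0074
```

```bash
python3 - <<'E'
from h import *
im=snap('wrist','w7');im2=snap('side','s7');im3=snap('top','t7');st()
a=cv2.resize(im[150:350,220:340],None,fx=4,fy=3,interpolation=cv2.INTER_CUBIC)
z=np.load('pics/s7.npz');u=proj(z,[(0.609,-0.164,.1)])[0].astype(int); print(u)
b=cv2.resize(im2[u[1]-40:u[1]+40,u[0]-40:u[0]+40],None,fx=4,fy=4)
c=np.zeros((600,800,3),np.uint8); c[:,:480]=a; c[:320,480:]=b
cv2.imwrite('pics/c7.png',c)
E
```

```text
{'t': 7.15, 'joint_positions': [-15.2196, 24.875, -8.2596, 56.8511, 0.002, 90.673], 'tcp_pos': [0.608, -0.1654, 0.1325], 'orientation': [[0.9618, -0.2738, 0.0003], [-0.2738, -0.9618, -0.0], [0.0003, -0.0, -1.0]], 'contact_force': [0.3767, 0.8188, -0.5025], 'wrist_torque': [-0.0119, -0.007, -0.0124], 'opening': 0.0079}
[264 156]
```

View pics/c7.png

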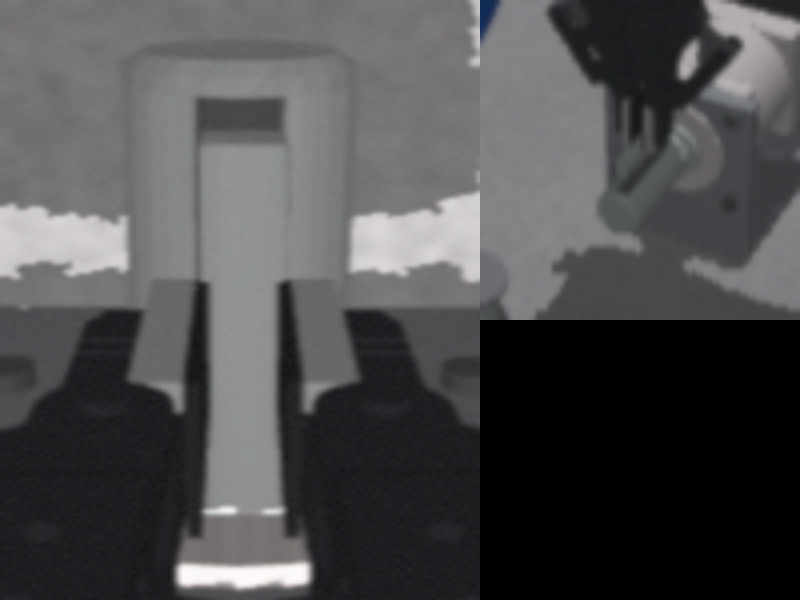

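```bash
python3 - <<'E'
from h import *
im,z=load('w7')
tcp=np.array([.6081,-.1654,.1326]); s=arm.get_state(); o=np.array(s['orientation'])
S=(plane(z,[(197/4+220,182.7),(286/4+220,182.7),(196/4+220,150+230/3)],.09995)-tcp)@o
K=(plane(z,[(201/4+220,197.7),(286.5/4+220,197.7)],tcp[2]-.0121)-tcp)@o
print(S.round(4),'mid',S[:2].mean(0)); print(K.round(4),'mid',K.mean(0))
print('along: slot end should be 1.1 beyond key end: dy need', (S[:2].mean(0)-K.mean(0))[1]+.0011,'dx need',(S[:2].mean(0)-K.mean(0))[0])
E
```

```text
[[-0.0051 -0.0343  0.0327]
 [ 0.006  -0.0343  0.0327]
 [-0.0055 -0.0111  0.0326]] mid [ 0.00046852 -0.03432537  0.03265141]
[[-0.004  -0.0317  0.0121]
 [ 0.0054 -0.0317  0.0121]] mid [ 0.00068801 -0.03168152  0.01210137]
along: slot end should be 1.1 beyond key end: dy need -0.001543849775692944 dx need -0.0002194832675117991
```

jog_arm:
  linear:
    - [-0.001,-0.006,0.01]
    - [-0.001,-0.006,0.02]
    - [-0.001,-0.006,0.03]
    - [-0.001,-0.006,0.04]
    - [-0.001,-0.006,0.05]
  twist: [0,0,0,0,0]

```text
t: 7.65
tcp_pos: [0.608, -0.1641, 0.122]
orientation: [[0.962, -0.274, -0.0], [-0.274, -0.962, 0.0], [-0.0, 0.0, -1.0]]
contact_force: [-0.6, -0.0, -0.2]
opening: 0.0081
```

jog_arm:
  linear:
    - [0,0,0.003]
    - [0,0,0.006]
    - [0,0,0.009]
    - [0,0,0.012]
    - [0,0,0.015]
  twist: [0,0,0,0,0]

```text
t: 8.15
tcp_pos: [0.6081, -0.1642, 0.1193]
orientation: [[0.962, -0.274, 0.0], [-0.274, -0.962, -0.0], [0.0, 0.0, -1.0]]
contact_force: [-0.0, -0.3, -0.3]
opening: 0.0082
```

jog_arm:
  linear:
    - [0,0,0.002]
    - [0,0,0.004]
    - [0,0,0.006]
    - [0,0,0.007]
    - [0,0,0.007]
  twist: [0,0,0,0,0]

```text
t: 8.65
tcp_pos: [0.608, -0.1641, 0.1181]
orientation: [[0.962, -0.274, 0.0], [-0.274, -0.962, -0.0], [0.0, 0.0, -1.0]]
contact_force: [-1.2, 1.2, 2.4]
opening: 0.0078
```

```bash
python3 - <<'E'
from h import *
im=snap('wrist','w8');st()
cv2.imwrite('pics/c8.png',cv2.resize(im[150:350,220:340],None,fx=4,fy=3,interpolation=cv2.INTER_CUBIC))
E
```

```text
{'t': 8.7, 'joint_positions': [-15.1086, 25.503, -9.3068, 55.1822, 0.0012, 90.7818], 'tcp_pos': [0.6081, -0.1642, 0.1181], 'orientation': [[0.9618, -0.2738, 0.0001], [-0.2738, -0.9618, -0.0], [0.0001, -0.0, -1.0]], 'contact_force': [-1.2919, -0.2172, 2.1742], 'wrist_torque': [0.0079, 0.1425, 0.0038], 'opening': 0.0078}
```

View pics/c8.png

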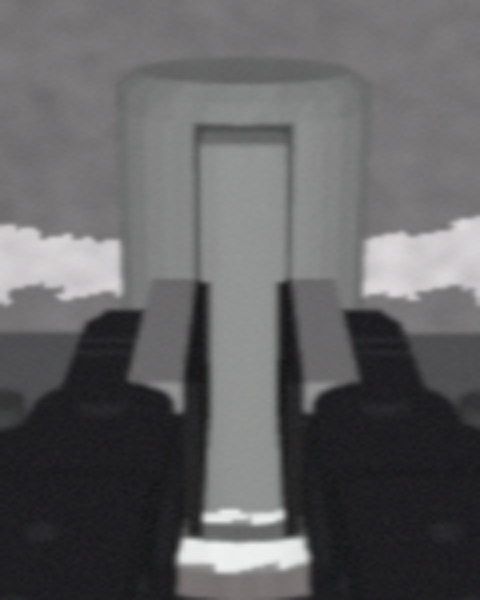

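jog_arm:
  linear:
    - [0,0,0]
    - [0,0,0]
    - [0,0,0]
    - [0,0,0]
    - [0,0,0]
  twist: [0,0,0,0,0]
  claw: -0.3

```text
t: 9.2
tcp_pos: [0.608, -0.1642, 0.1178]
orientation: [[0.962, -0.274, -0.0], [-0.274, -0.962, 0.0], [-0.0, 0.0, -1.0]]
contact_force: [-0.2, -0.4, 0.1]
opening: 0.0297
```

jog_arm:
  linear:
    - [0,0,-0.05]
    - [0,0,-0.15]
    - [0,0,-0.3]
    - [0,0,-0.4]
    - [0,0,-0.4]
  twist: [0,0,0,0,0]

```text
t: 9.7
tcp_pos: [0.6103, -0.1648, 0.2022]
orientation: [[0.962, -0.274, 0.006], [-0.274, -0.962, -0.002], [0.007, -0.0, -1.0]]
contact_force: [1.1, 0.5, 0.1]
opening: 0.0299
```

```bash
python3 - <<'E'
from h import *
im=snap('wrist','w9');st()
cv2.imwrite('pics/c9.png',cv2.resize(im[140:330,220:340],None,fx=5,fy=3,interpolation=cv2.INTER_CUBIC))
go((0.48,0.13,0.25),16)
E
```

```text
{'t': 9.75, 'joint_positions': [-15.1106, 22.3435, -2.8545, 64.5775, -0.0018, 90.782], 'tcp_pos': [0.6093, -0.1645, 0.2001], 'orientation': [[0.9618, -0.2738, 0.0038], [-0.2738, -0.9618, -0.0011], [0.0039, -0.0, -1.0]], 'contact_force': [-0.1486, -1.1156, -1.1615], 'wrist_torque': [-0.0077, 0.004, 0.0059], 'opening': 0.0301}
at [ 0.6093 -0.1645  0.2001] phi -15.89 J6 90.8 linear [-1.0251 -1.2393 -0.2495] twist -0.1772 F [-0.1 -1.1 -1.2] op 0.0301 t 9.75
```

View pics/c9.png

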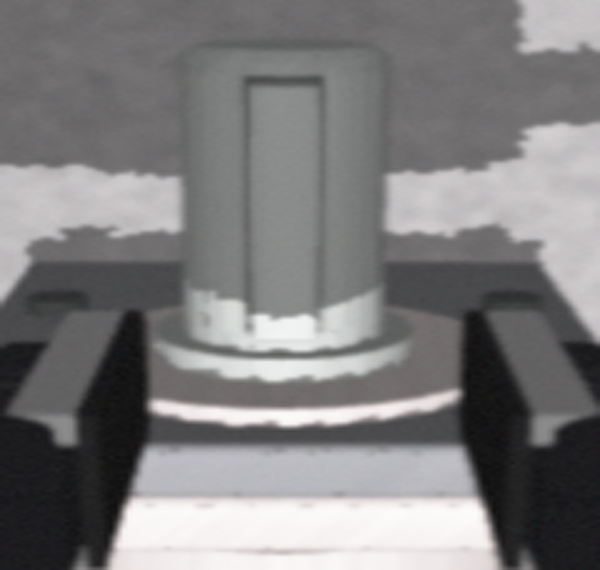

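```bash
python3 - <<'E'
from h import *
go((0.468,0.17,0.2),15)
im,z=load('w6'); cv2.imwrite('pics/w6v.png',cv2.resize(im[15:125,40:180],None,fx=5,fy=5,interpolation=cv2.INTER_CUBIC))
E
```

```text
at [ 0.6093 -0.1645  0.2001] phi -15.89 J6 90.8 linear [-1.1375e+00 -1.4153e+00  5.0000e-04] twist -0.1716 F [-0.1 -1.1 -1.2] op 0.0301 t 9.75
```

View pics/w6v.png

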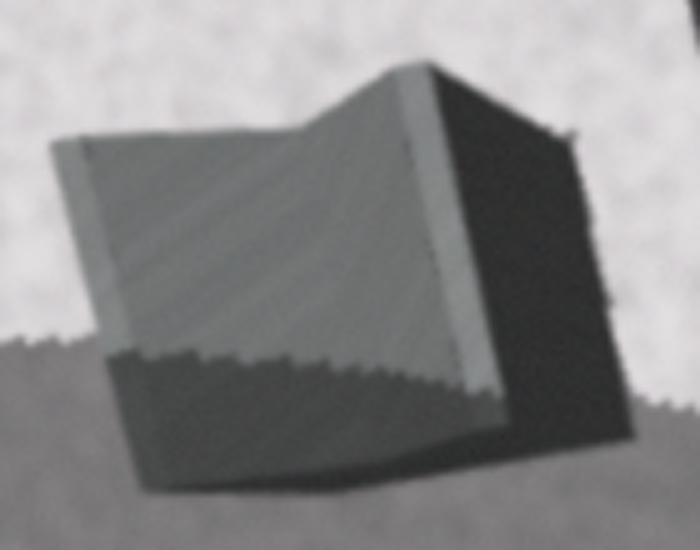

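```bash
python3 - <<'E'
from h import *
im,z=load('w6')
c=np.array([(52,142),(430,65),(142,490),(508,425)])/5+[40,15]
P=plane(z,c,.055); print(P.round(4)); 
for a,b in ((0,1),(2,3),(0,2),(1,3)): d=P[a]-P[b]; print(a,b,np.linalg.norm(d).round(4),np.degrees(np.arctan2(d[1],d[0])).round(1))
print(P.mean(0))
E
```

```text
[[ 0.4358  0.008   0.055 ]
 [ 0.4928 -0.0006  0.055 ]
 [ 0.4286 -0.0409  0.055 ]
 [ 0.4855 -0.0493  0.055 ]]
0 1 0.0576 171.5
2 3 0.0575 171.6
0 2 0.0494 81.7
1 3 0.0493 81.6
[ 0.46068287 -0.02071469  0.055     ]
```

jog_arm:
  linear:
    - [-0.2,-0.25,0]
    - [-0.4,-0.5,0]
    - [-0.6,-0.75,0]
    - [-0.8,-1.0,0]
    - [-0.8,-1.0,0]
  twist: [-0.03,-0.07,-0.1,-0.15,-0.17]
  claw: 1

```text
t: 10.25
tcp_pos: [0.5095, 0.0678, 0.1968]
orientation: [[0.966, 0.258, -0.002], [0.258, -0.966, -0.0], [-0.002, -0.0, -1.0]]
contact_force: [0.9, 0.1, -0.4]
opening: 0.0855
```

```bash
python3 - <<'E'
from h import *
go((0.468,0.17,0.2),15)
E
```

```text
at [0.5095 0.0678 0.1968] phi 14.94 J6 82.6 linear [-0.0685 -0.5473 -0.0161] twist -0.0003 F [ 0.9  0.1 -0.4] op 0.0855 t 10.25
```

jog_arm:
  linear:
    - [-0.07,-0.2,0]
    - [-0.07,-0.4,0]
    - [-0.07,-0.55,0]
    - [-0.07,-0.55,0]
    - [-0.07,-0.55,0]
  twist: [0,0,0,0,0]

```text
t: 10.75
tcp_pos: [0.469, 0.1693, 0.197]
orientation: [[0.967, 0.256, -0.001], [0.256, -0.967, -0.001], [-0.002, 0.001, -1.0]]
contact_force: [0.7, -0.7, 0.4]
opening: 0.0856
```

```bash
python3 - <<'E'
from h import *
im=snap('wrist','w10');st()
cv2.imwrite('pics/c10.png',cv2.resize(im[90:290,170:390],None,fx=3,fy=3,interpolation=cv2.INTER_CUBIC))
E
```

```text
{'t': 10.8, 'joint_positions': [19.7877, 8.8041, -21.2298, 60.0424, -0.0298, 95.0583], 'tcp_pos': [0.4694, 0.1687, 0.1972], 'orientation': [[0.9671, 0.2543, -0.0011], [0.2543, -0.9671, -0.0009], [-0.0013, 0.0006, -1.0]], 'contact_force': [1.1088, -0.8125, -0.8227], 'wrist_torque': [-0.0605, -0.0115, 0.0049], 'opening': 0.0854}
```

View pics/c10.png

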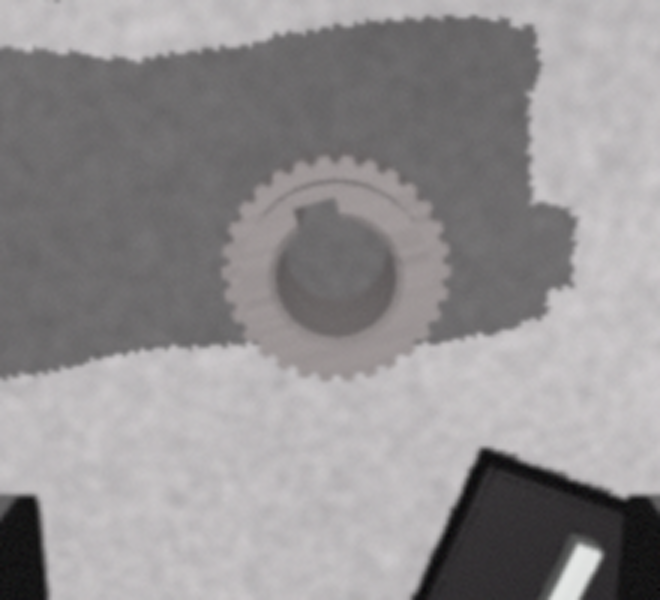

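```bash
python3 - <<'E'
from h import *
im=snap('wrist','w11');st()
g=cv2.cvtColor(im,6)[125:225,235:330]
g=cv2.resize(cv2.createCLAHE(3,(2,2)).apply(g),None,fx=6,fy=6,interpolation=cv2.INTER_CUBIC)
cv2.imwrite('pics/c11.png',g)
E
```

```text
{'t': 10.85, 'joint_positions': [19.7342, 8.8008, -21.2141, 60.047, -0.0233, 95.066], 'tcp_pos': [0.4697, 0.1683, 0.1973], 'orientation': [[0.9674, 0.2532, -0.0009], [0.2532, -0.9674, -0.0007], [-0.001, 0.0005, -1.0]], 'contact_force': [1.3214, 0.1467, 0.2101], 'wrist_torque': [0.0112, -0.0336, 0.0099], 'opening': 0.0854}
```

View pics/c11.png

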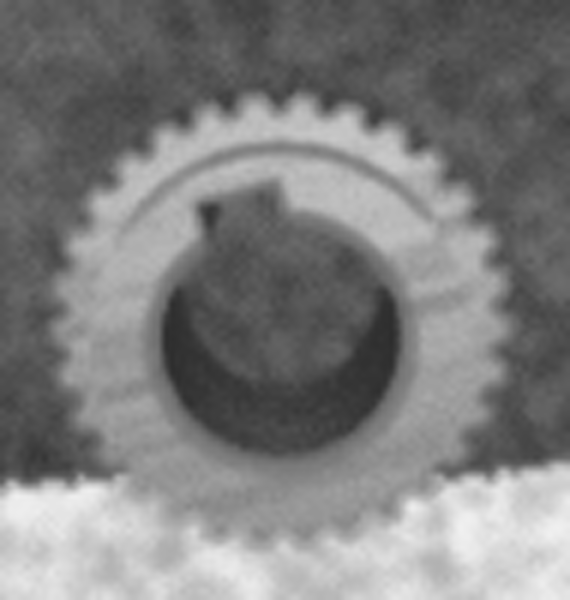

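```bash
python3 - <<'E'
from h import *
im,z=load('w11')
f=lambda L:np.array(L)/6+[235,125]
C=plane(z,f([(281.5,455),(163,338),(400,338)]),.054)
cx=(C[1]+C[2])/2; print('r',np.linalg.norm(C[1]-C[2])/2, 'bot',np.linalg.norm(C[0]-cx))
dirb=(C[0]-cx)/np.linalg.norm(C[0]-cx); c=C[0]-dirb*.017; print('c',cx,c)
k=plane(z,f([(198,207),(278,182)]),.056); m=k.mean(0); w=k[1]-k[0]
print('kw',k,'width',np.linalg.norm(w)); d=(m-c)[:2]; print('dist',np.linalg.norm(d),'head',np.degrees(np.arctan2(d[1],d[0])), 'perp',np.degrees(np.arctan2(w[1],w[0]))+90)
# outer band: extents at rim
O=plane(z,f([(55,320),(512,320)]),.044); print('band',O.mean(0),np.linalg.norm(O[0]-O[1]))
O=plane(z,f([(283,93),(283,545)]),.044); print('band y',O.mean(0),np.linalg.norm(O[0]-O[1]))
E
```

```text
r 0.016749264579037772 bot 0.017085421258017996
c [0.46702241 0.18189774 0.054     ] [0.46704422 0.18181515 0.054     ]
kw [[0.45109287 0.19711013 0.056     ]
 [0.46088667 0.20323504 0.056     ]] width 0.011551323328622356
dist 0.021428862490870962 head 121.05542429471183 perp 122.0213090807716
band [0.46714987 0.18268874 0.044     ] 0.0668746221425627
band y [0.467303   0.18183274 0.044     ] 0.06714473433642594
```

```bash
python3 - <<'E'
from h import *
go((0.4672,0.182,0.08),31.5)
E
```

```text
at [0.4697 0.1683 0.1973] phi 14.67 J6 95.1 linear [ 0.0054 -0.0692  0.5866] twist -0.0935 F [1.3 0.1 0.2] op 0.0854 t 10.85
```

jog_arm:
  linear:
    - [0.005,-0.069,0]
    - [0.005,-0.069,0.2]
    - [0.005,-0.069,0.4]
    - [0.005,-0.069,0.58]
    - [0.005,-0.069,0.58]
  twist: [-0.047,-0.0935,-0.0935,-0.0935,-0.0935]

```text
t: 11.35
tcp_pos: [0.4637, 0.18, 0.0775]
orientation: [[0.853, 0.521, -0.008], [0.521, -0.853, -0.003], [-0.009, -0.001, -1.0]]
contact_force: [-0.6, -0.9, 0.0]
opening: 0.0855
```

jog_arm:
  linear:
    - [0,0,0]
    - [0,0,0]
    - [0,0,0]
    - [0,0,0]
    - [0,0,0]
  twist: [0,0,0,0,0]

```text
t: 11.85
tcp_pos: [0.4679, 0.1831, 0.0829]
orientation: [[0.852, 0.523, 0.002], [0.523, -0.852, 0.001], [0.002, 0.0, -1.0]]
contact_force: [0.6, 0.1, -0.9]
opening: 0.0855
```

```bash
python3 - <<'E'
from h import *
im=snap('wrist','w12')
go((0.4672,0.182,0.039),31.5)
E
```

```text
at [0.4677 0.183  0.0826] phi 31.55 J6 79.8 linear [-0.0047  0.0031  0.2179] twist 0.0003 F [ 0.1 -0.1  0.4] op 0.0859 t 11.9
```

View pics/w12.png

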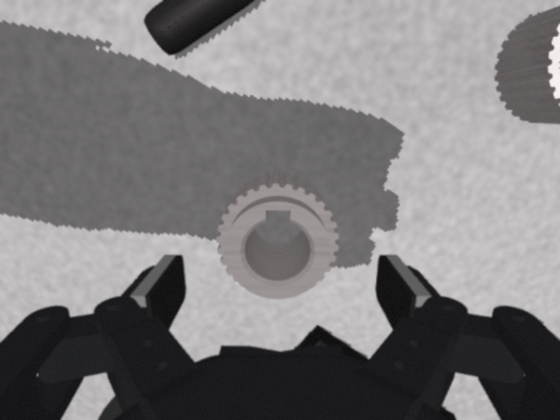

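jog_arm:
  linear:
    - [-0.005,0.003,0.08]
    - [-0.005,0.003,0.16]
    - [-0.005,0.003,0.21]
    - [-0.005,0.003,0.218]
    - [-0.005,0.003,0.218]
  twist: [0,0,0,0,0]

```text
t: 12.4
tcp_pos: [0.4666, 0.1818, 0.0383]
orientation: [[0.852, 0.523, -0.0], [0.523, -0.852, -0.0], [-0.0, -0.0, -1.0]]
contact_force: [-0.2, 0.9, -0.0]
opening: 0.0855
```

jog_arm:
  linear:
    - [-0.005,0.003,0]
    - [0,0,0]
    - [0,0,0]
    - [0,0,0]
    - [0,0,0]
  twist: [0,0,0,0,0]

```text
t: 12.9
tcp_pos: [0.4669, 0.1818, 0.0385]
orientation: [[0.852, 0.523, 0.0], [0.523, -0.852, 0.0], [0.0, 0.0, -1.0]]
contact_force: [0.4, -0.3, -0.4]
opening: 0.0854
```

jog_arm:
  linear:
    - [0,0,0]
    - [0,0,0]
    - [0,0,0]
    - [0,0,0]
    - [0,0,0]
  twist: [0,0,0,0,0]
  claw: -0.2
  newtons: 30

```text
t: 13.4
tcp_pos: [0.4668, 0.1818, 0.0386]
orientation: [[0.852, 0.523, 0.0], [0.523, -0.852, 0.0], [0.0, 0.0, -1.0]]
contact_force: [-1.2, 0.3, 5.7]
opening: 0.065
```

jog_arm:
  linear:
    - [0,0,-0.05]
    - [0,0,-0.15]
    - [0,0,-0.3]
    - [0,0,-0.4]
    - [0,0,-0.4]
  twist: [0,0,0,0,0]

```text
t: 13.9
tcp_pos: [0.4685, 0.1825, 0.1209]
orientation: [[0.852, 0.523, 0.004], [0.523, -0.852, 0.002], [0.004, 0.001, -1.0]]
contact_force: [1.3, 0.9, -3.0]
opening: 0.0649
```

```bash
python3 - <<'E'
from h import *
im=snap('wrist','w13');snap('side','s13')
go((0.4543,-0.0642,0.112),-8.35)
E
```

```text
at [0.4665 0.1817 0.118 ] phi 31.54 J6 79.7 linear [-0.6951  1.0157  0.0298] twist 0.2216 F [-0.4 -0.6 -4. ] op 0.0649 t 14.0
```

View pics/w13.png

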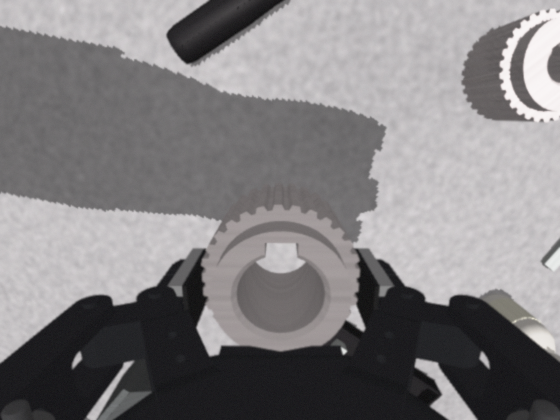

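View pics/s13.png

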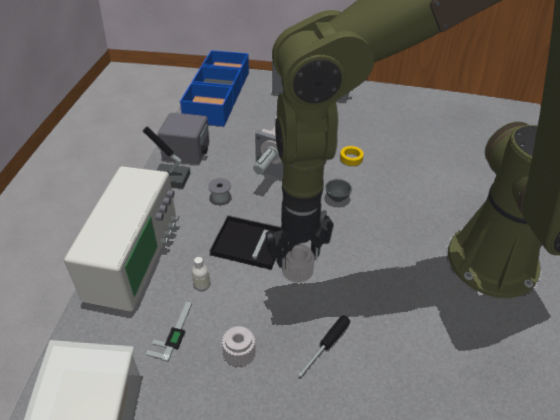

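jog_arm:
  linear:
    - [-0.15,0.22,-0.05]
    - [-0.3,0.44,-0.05]
    - [-0.45,0.66,-0.05]
    - [-0.6,0.88,-0.05]
    - [-0.69,1.0,-0.05]
  twist: [0.045,0.09,0.135,0.18,0.22]

```text
t: 14.5
tcp_pos: [0.452, -0.0629, 0.1266]
orientation: [[0.989, -0.146, -0.003], [-0.146, -0.989, 0.0], [-0.003, 0.0, -1.0]]
contact_force: [0.4, 0.3, -2.3]
opening: 0.0649
```

jog_arm:
  linear:
    - [0,0,0]
    - [0,0,0]
    - [0,0,0]
    - [0,0,0]
    - [0,0,0]
  twist: [0,0,0,0,0]

```text
t: 15.0
tcp_pos: [0.4537, -0.0597, 0.128]
orientation: [[0.99, -0.138, -0.001], [-0.138, -0.99, 0.0], [-0.001, -0.0, -1.0]]
contact_force: [0.2, -1.0, -4.1]
opening: 0.0654
```

```bash
python3 - <<'E'
from h import *
im=snap('wrist','w14');snap('side','s14')
go((0.4543,-0.0642,0.098),-8.35)
E
```

```text
at [ 0.4538 -0.06    0.1282] phi -7.95 J6 90.4 linear [0.0053 0.0204 0.1511] twist 0.0022 F [-0.1  1.1 -4.2] op 0.0652 t 15.1
```

View pics/w14.png

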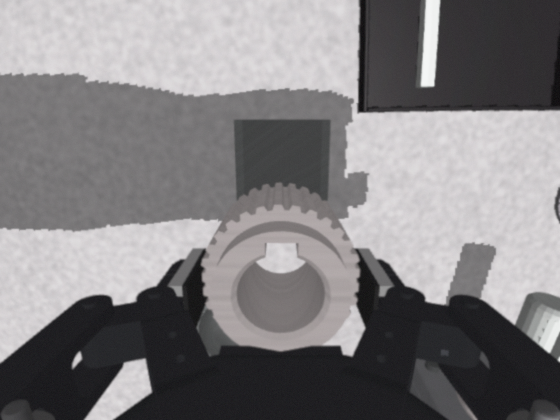

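View pics/s14.png

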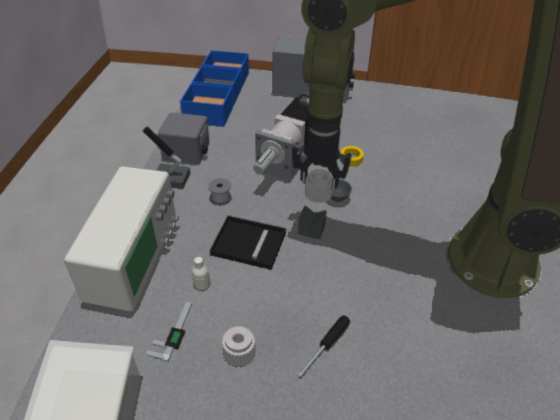

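```bash
python3 - <<'E'
from h import *
im,z=load('w14')
s=arm.get_state(); tcp=np.array(s['tcp_pos']); o=np.array(s['orientation'])
P=plane(z,[(235,120),(330,120)],.055); print(P, ((P-tcp)@o).round(4))
E=np.array([.4571,-.0454,.055]); print((E-tcp)@o)
E
```

```text
[[4.35910054e-01 8.00565034e-03 5.50000000e-02]
 [4.92316048e-01 1.61229505e-04 5.50000000e-02]] [[-0.0271 -0.0649  0.0732]
 [ 0.0298 -0.0649  0.0732]]
[ 0.00124371 -0.01491755  0.07322554]
```

jog_arm:
  linear:
    - [0.006,0.02,0.05]
    - [0.006,0.02,0.1]
    - [0.006,0.02,0.14]
    - [0.006,0.02,0.163]
    - [0.006,0.02,0.163]
  twist: [0.002,0.002,0.002,0.002,0.002]
  newtons: 20

```text
t: 15.6
tcp_pos: [0.4535, -0.0649, 0.0946]
orientation: [[0.989, -0.147, -0.002], [-0.147, -0.989, 0.0], [-0.002, -0.0, -1.0]]
contact_force: [0.5, 0.1, -3.2]
opening: 0.0655
```

```bash
python3 - <<'E'
from h import *
snap('side','s15')
E=np.array([.4571,-.0454,.055]); s=arm.get_state(); o=np.array(s['orientation']);print(((E-np.array(s['tcp_pos']))@o).round(4))
go((0.4543,-0.0642,0.0936),-8.35)
E
```

```text
[ 0.0004 -0.0198  0.0402]
at [ 0.4539 -0.065   0.0952] phi -8.42 J6 90.3 linear [ 0.0015 -0.0041  0.0078] twist -0.0004 F [ 1.   0.5 -2.2] op 0.0654 t 15.65
```

jog_arm:
  linear:
    - [0,0.002,0.01]
    - [0,0.018,0.021]
    - [0,0.04,0.039]
    - [0,0.0585,0.057]
    - [0,0.076,0.08]
  twist: [0,0,0,0,0]

```text
t: 16.15
tcp_pos: [0.4523, -0.081, 0.0795]
orientation: [[0.989, -0.147, 0.0], [-0.147, -0.989, -0.001], [0.001, 0.001, -1.0]]
contact_force: [-0.6, -0.5, -4.4]
opening: 0.0651
```

```bash
python3 - <<'E'
from h import *
a=snap('wrist','w16')
b=snap('side','s16')
c=np.zeros((420,800,3),np.uint8); c[:,:]=0
c[:,:380]=a[:,90:470]; c[:,380:]=cv2.resize(b[140:280,250:390],(420,420))
cv2.imwrite('pics/c16.png',c)
E=np.array([.4571,-.0454,.055]); s=arm.get_state(); o=np.array(s['orientation']);print(((E-np.array(s['tcp_pos']))@o).round(4))
st()
E
```

```text
[ 0.0009 -0.0361  0.0235]
{'t': 16.25, 'joint_positions': [-10.111, 11.2912, -35.5424, 43.2809, -0.0924, 88.3715], 'tcp_pos': [0.4509, -0.0809, 0.0786], 'orientation': [[0.9891, -0.1475, -0.0022], [-0.1475, -0.9891, -0.0012], [-0.002, 0.0016, -1.0]], 'contact_force': [0.6298, -0.759, -2.4345], 'wrist_torque': [-0.1865, -0.0221, -0.0183], 'opening': 0.0649}
```

View pics/c16.png

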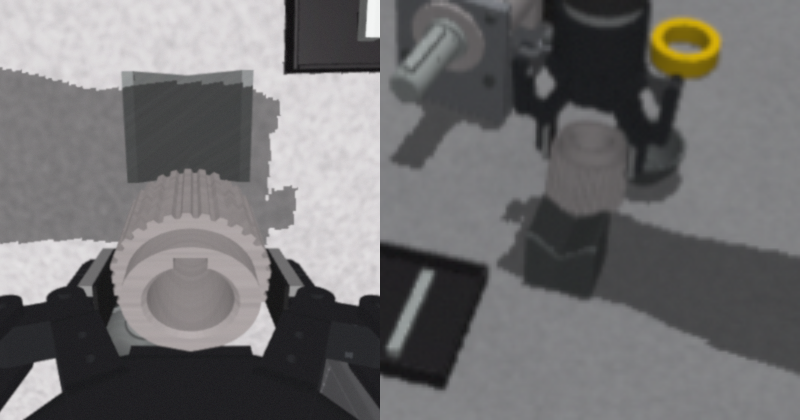

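jog_arm:
  linear:
    - [0,0.003,0.0195]
    - [0,0.011,0.0465]
    - [0,0.016,0.069]
    - [0,0.018,0.0955]
    - [0,0.018,0.0955]
  twist: [0,0,0,0,0]

```text
t: 16.75
tcp_pos: [0.4518, -0.0872, 0.0611]
orientation: [[0.989, -0.148, 0.0], [-0.148, -0.989, -0.009], [0.001, 0.008, -1.0]]
contact_force: [-3.5, -12.8, 7.7]
opening: 0.065
```

```bash
cat > v.py <<'E'
from h import *
import sys
n=sys.argv[1]
a=snap('wrist','w'+n)
b=snap('side','s'+n)
c=np.zeros((420,800,3),np.uint8); c[:,:]=0
c[:,:380]=a[:,90:470]; c[:,380:]=cv2.resize(b[140:280,250:390],(420,420))
cv2.imwrite('pics/c%s.png'%n,c)
E=np.array([.4571,-.0454,.055]); s=arm.get_state(); o=np.array(s['orientation']);print(((E-np.array(s['tcp_pos']))@o).round(4))
st()
E
python3 v.py 17
```

```text
[-0.001  -0.0422  0.0059]
{'t': 16.85, 'joint_positions': [-10.6003, 12.6437, -36.5997, 40.667, -0.4782, 87.9309], 'tcp_pos': [0.4518, -0.0872, 0.0613], 'orientation': [[0.9889, -0.1484, 0.0], [-0.1483, -0.9889, -0.0085], [0.0013, 0.0084, -1.0]], 'contact_force': [-3.5908, -13.3115, 6.5739], 'wrist_torque': [-2.4193, 0.6935, 0.0407], 'opening': 0.065}
```

View pics/c17.png

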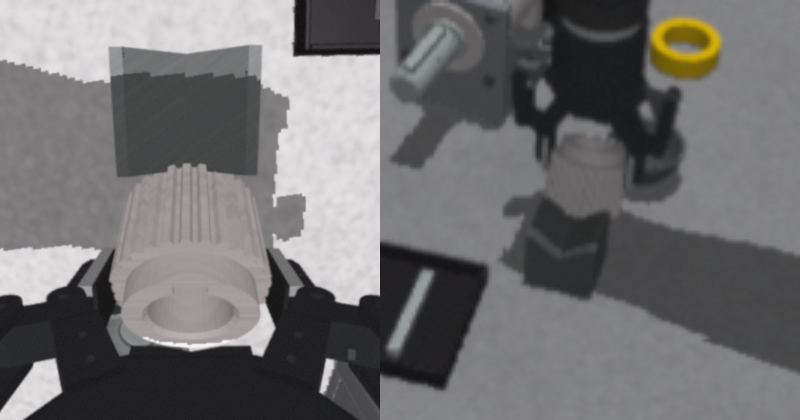

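jog_arm:
  linear:
    - [0,0,0.022]
    - [0,0,0.044]
    - [0,-0.003,0.067]
    - [0,-0.007,0.08]
    - [0,-0.01,0.082]
  twist: [0,0,0,0,0]

```text
t: 17.35
tcp_pos: [0.4521, -0.0874, 0.0472]
orientation: [[0.989, -0.149, 0.0], [-0.149, -0.989, -0.014], [0.002, 0.014, -1.0]]
contact_force: [-15.4, -19.1, 41.5]
opening: 0.0652
```

```bash
python3 v.py 18
```

```text
[-0.0013 -0.0422 -0.0083]
{'t': 17.45, 'joint_positions': [-10.4032, 13.7459, -37.4654, 38.6311, -0.7915, 88.1688], 'tcp_pos': [0.4521, -0.0874, 0.0473], 'orientation': [[0.9888, -0.1491, 0.0002], [-0.1491, -0.9887, -0.0141], [0.0023, 0.0139, -0.9999]], 'contact_force': [-14.0288, -19.237, 37.3548], 'wrist_torque': [-3.7013, 3.1767, 0.0667], 'opening': 0.065}
```

View pics/c18.png

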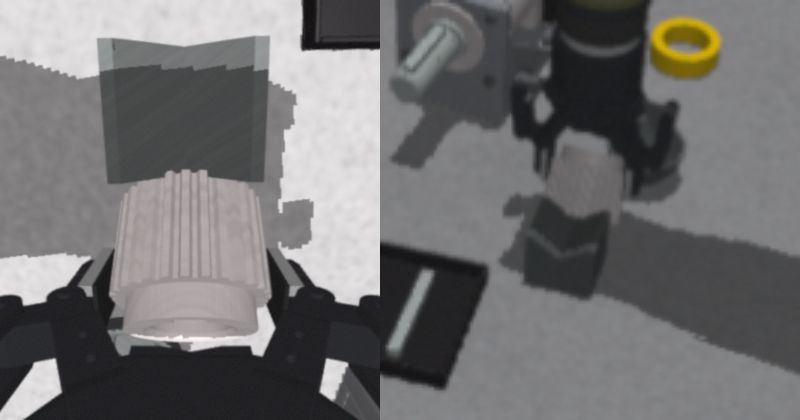

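```bash
python3 - <<'E'
from h import *
b=cv2.imread('pics/s18.png'); cv2.imwrite('pics/s18c.png',cv2.resize(b[170:250,285:385],None,fx=7,fy=7,interpolation=cv2.INTER_CUBIC))
a=cv2.imread('pics/w18.png'); cv2.imwrite('pics/w18c.png',cv2.resize(a[150:350,180:380],None,fx=3,fy=3,interpolation=cv2.INTER_CUBIC))
E
```

View pics/s18c.png

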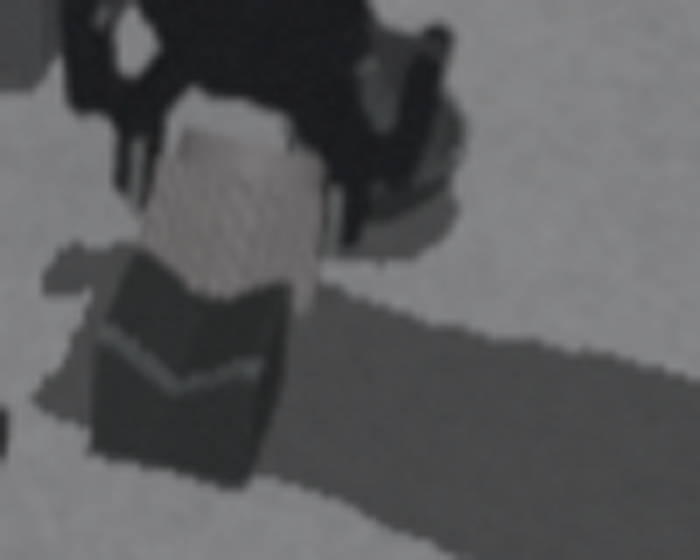

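View pics/w18c.png

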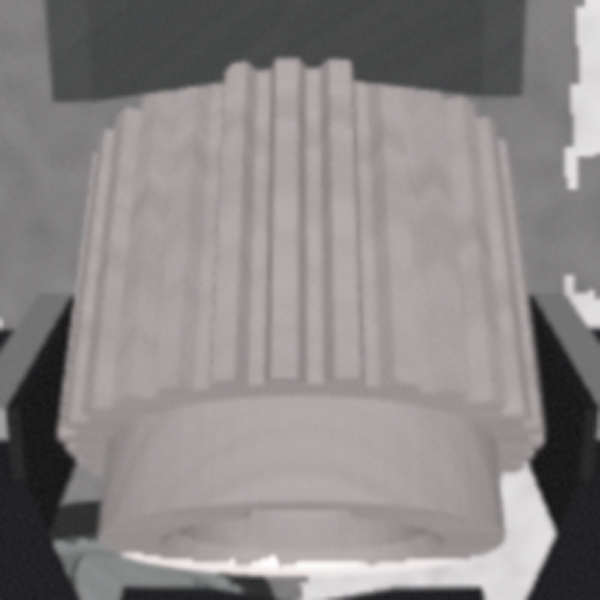

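jog_arm:
  linear:
    - [0,-0.005,0]
    - [0,-0.01,0]
    - [0,-0.015,0]
    - [0,-0.02,0]
    - [0,-0.025,0]
  twist: [0,0,0,0,0]

```text
t: 17.95
tcp_pos: [0.4521, -0.0867, 0.0474]
orientation: [[0.989, -0.151, -0.001], [-0.151, -0.988, -0.025], [0.002, 0.025, -1.0]]
contact_force: [-11.8, -33.4, 29.5]
opening: 0.0652
```

```bash
python3 v.py 19
```

```text
[-0.0014 -0.0414 -0.0087]
{'t': 18.05, 'joint_positions': [-9.9096, 13.7313, -37.4895, 38.609, -1.393, 88.7876], 'tcp_pos': [0.4522, -0.0867, 0.0473], 'orientation': [[0.9885, -0.1512, -0.0013], [-0.1512, -0.9882, -0.0245], [0.0025, 0.0244, -0.9997]], 'contact_force': [-16.8067, -33.9014, 36.4363], 'wrist_torque': [-6.9112, 3.5033, 0.1457], 'opening': 0.0647}
```

View pics/c19.png

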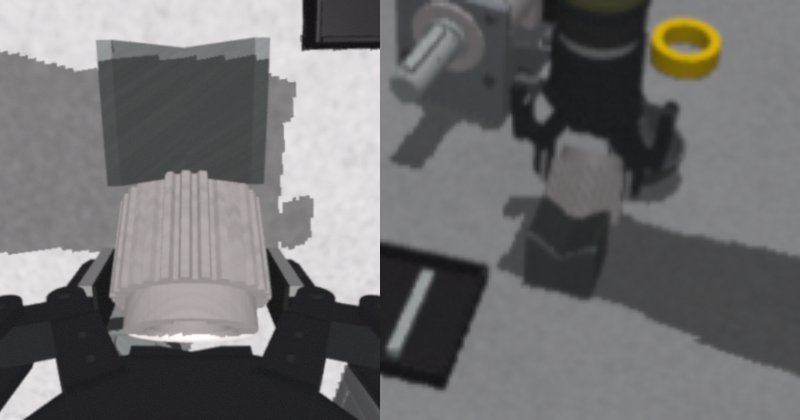

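jog_arm:
  linear:
    - [0,0.025,0]
    - [0,0.05,-0.01]
    - [0,0.06,-0.03]
    - [0,0.06,-0.03]
    - [0,0.06,-0.03]
  twist: [0,0,0,0,0]

```text
t: 18.55
tcp_pos: [0.4506, -0.0883, 0.0497]
orientation: [[0.989, -0.146, -0.001], [-0.146, -0.989, 0.0], [-0.001, -0.0, -1.0]]
contact_force: [-0.4, -0.7, -3.7]
opening: 0.0652
```

```bash
python3 v.py 20; python3 -c "
import cv2
a=cv2.imread('pics/w20.png'); cv2.imwrite('pics/w20c.png',cv2.resize(a[150:350,180:380],None,fx=3,fy=3,interpolation=cv2.INTER_CUBIC))"
```

```text
[ 0.0003 -0.0433 -0.0053]
{'t': 18.65, 'joint_positions': [-11.0752, 13.5759, -37.292, 39.1922, 0.0033, 87.3146], 'tcp_pos': [0.4505, -0.0882, 0.0496], 'orientation': [[0.9893, -0.1459, -0.001], [-0.1459, -0.9893, 0.0003], [-0.001, -0.0001, -1.0]], 'contact_force': [-0.5191, 0.2268, -3.9144], 'wrist_torque': [-0.0293, -0.0637, 0.0392], 'opening': 0.0653}
```

View pics/w20c.png

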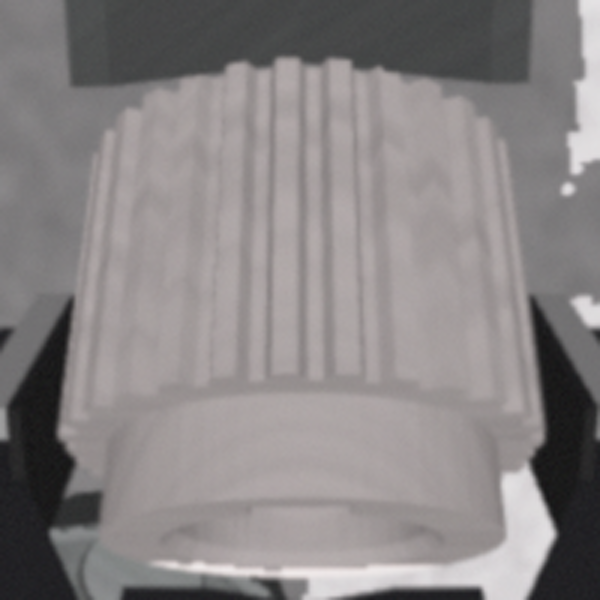

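jog_arm:
  linear:
    - [0,0,-0.02]
    - [0,0,-0.04]
    - [0,-0.015,-0.04]
    - [0,-0.0275,-0.04]
    - [0,-0.032,-0.03]
  twist: [0,0,0,0,0]

```text
t: 19.15
tcp_pos: [0.4524, -0.0841, 0.057]
orientation: [[0.989, -0.147, 0.001], [-0.147, -0.989, -0.006], [0.002, 0.005, -1.0]]
contact_force: [-4.7, -9.7, 8.7]
opening: 0.0653
```

jog_arm:
  linear:
    - [0,0,0.01]
    - [0,-0.003,0.02]
    - [0,-0.006,0.03]
    - [0,-0.01,0.04]
    - [0,-0.015,0.045]
  twist: [0,0,0,0,0]

```text
t: 19.65
tcp_pos: [0.4525, -0.0834, 0.0482]
orientation: [[0.989, -0.148, 0.0], [-0.148, -0.989, -0.01], [0.002, 0.01, -1.0]]
contact_force: [-5.4, -18.2, 5.7]
opening: 0.0648
```

```bash
python3 v.py 21; python3 -c "
import cv2
a=cv2.imread('pics/w21.png'); cv2.imwrite('pics/w21c.png',cv2.resize(a[150:350,180:380],None,fx=3,fy=3,interpolation=cv2.INTER_CUBIC))"
```

```text
[-0.0011 -0.0382 -0.0072]
{'t': 19.75, 'joint_positions': [-10.0432, 13.6772, -37.4117, 38.8049, -0.5794, 88.4945], 'tcp_pos': [0.4525, -0.0834, 0.0481], 'orientation': [[0.9889, -0.1485, 0.0001], [-0.1485, -0.9889, -0.0103], [0.0016, 0.0102, -0.9999]], 'contact_force': [-4.1047, -15.8189, 5.9684], 'wrist_torque': [-3.0053, 0.8082, -0.0014], 'opening': 0.0654}
```

View pics/w21c.png

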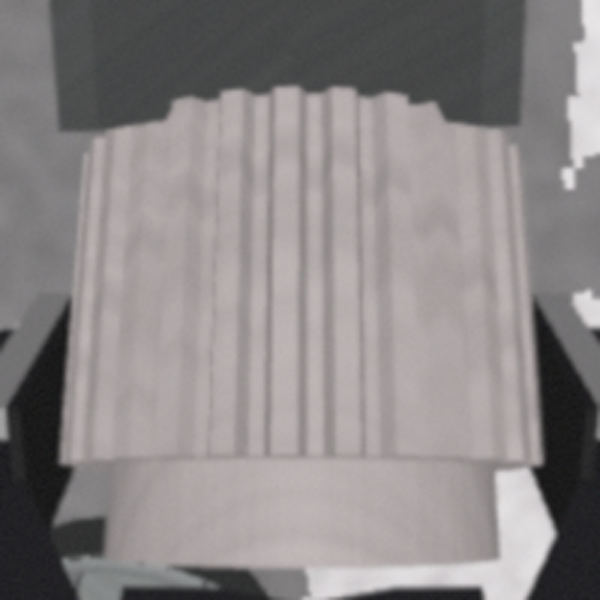

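jog_arm:
  linear:
    - [0,-0.005,0]
    - [0,-0.01,0]
    - [0,-0.015,0]
    - [0,-0.02,0]
    - [0,-0.025,0]
  twist: [0,0,0,0,0]

```text
t: 20.25
tcp_pos: [0.4525, -0.0826, 0.0482]
orientation: [[0.989, -0.151, -0.002], [-0.151, -0.988, -0.02], [0.001, 0.02, -1.0]]
contact_force: [-7.4, -34.5, 5.7]
opening: 0.0652
```

```bash
python3 v.py 22; python3 -c "
import cv2
a=cv2.imread('pics/w22.png'); cv2.imwrite('pics/w22c.png',cv2.resize(a[150:350,180:380],None,fx=3,fy=3,interpolation=cv2.INTER_CUBIC))"
```

```text
[-0.001  -0.0373 -0.0075]
{'t': 20.35, 'joint_positions': [-9.5474, 13.6626, -37.4278, 38.8082, -1.1672, 89.1134], 'tcp_pos': [0.4525, -0.0826, 0.0482], 'orientation': [[0.9886, -0.1506, -0.0016], [-0.1506, -0.9884, -0.0204], [0.0015, 0.0204, -0.9998]], 'contact_force': [-6.7463, -31.7771, 5.0417], 'wrist_torque': [-6.1656, 1.3726, -0.013], 'opening': 0.065}
```

View pics/w22c.png

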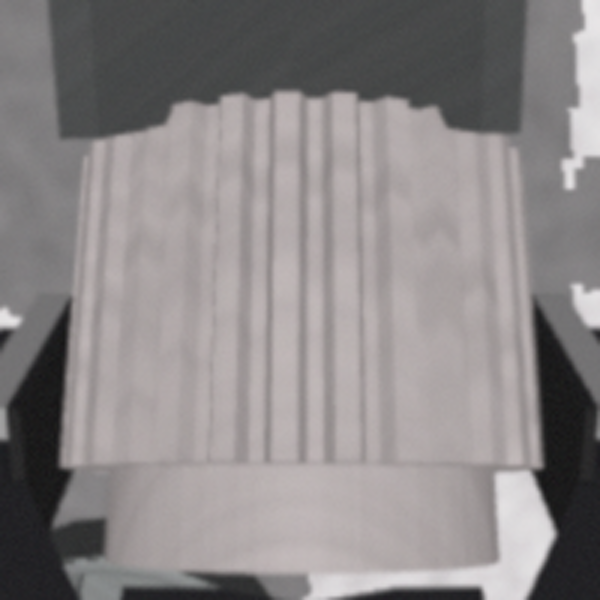

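jog_arm:
  linear:
    - [0,0.05,0]
    - [0,0.065,-0.02]
    - [0,0.065,-0.15]
    - [0,0.065,-0.285]
    - [0,0.065,-0.285]
  twist: [0,0,0,0,0]
  newtons: 40

```text
t: 20.85
tcp_pos: [0.4538, -0.087, 0.1073]
orientation: [[0.989, -0.146, 0.006], [-0.146, -0.989, -0.0], [0.006, -0.001, -1.0]]
contact_force: [1.3, -0.3, -3.8]
opening: 0.0651
```

jog_arm:
  linear:
    - [0,0,0]
    - [0,0,0]
    - [0,0,0]
    - [0,0,0]
    - [0,0,0]
  twist: [0,0,0,0,0]

```text
t: 21.35
tcp_pos: [0.4506, -0.087, 0.1036]
orientation: [[0.989, -0.146, -0.001], [-0.146, -0.989, 0.0], [-0.001, -0.0, -1.0]]
contact_force: [-0.8, -0.2, -3.1]
opening: 0.0648
```

```bash
python3 v.py 23
```

```text
[ 0.0001 -0.0422  0.0489]
{'t': 21.45, 'joint_positions': [-10.9376, 9.5659, -33.7385, 46.7295, 0.0009, 87.4823], 'tcp_pos': [0.4509, -0.0871, 0.1039], 'orientation': [[0.9892, -0.1464, -0.0006], [-0.1464, -0.9892, 0.0001], [-0.0006, -0.0, -1.0]], 'contact_force': [0.5334, -0.0397, -3.2502], 'wrist_torque': [-0.0211, 0.0099, 0.0104], 'opening': 0.065}
```

View pics/c23.png

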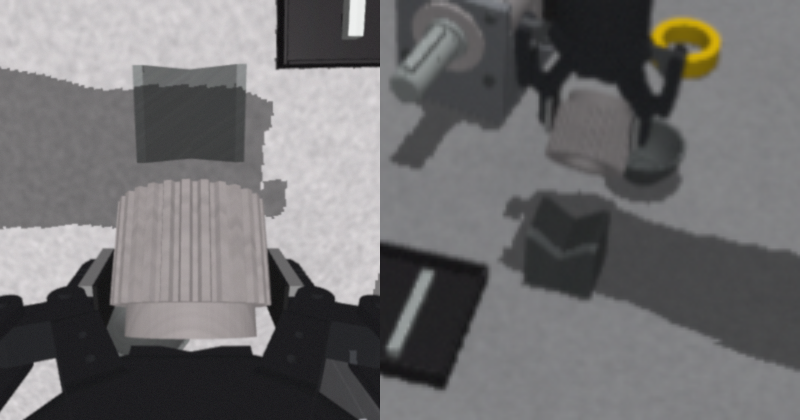

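jog_arm:
  linear:
    - [0,-0.13,0]
    - [0,-0.261,0]
    - [0,-0.261,0.03]
    - [0,-0.261,0.07]
    - [0,-0.261,0.095]
  twist: [0,0,0,0,0]

```text
t: 21.95
tcp_pos: [0.4588, -0.0377, 0.0887]
orientation: [[0.989, -0.147, 0.001], [-0.147, -0.989, -0.005], [0.001, 0.005, -1.0]]
contact_force: [-23.1, -7.8, 62.8]
opening: 0.0647
```

jog_arm:
  linear:
    - [0,0,0]
    - [0,0,0.005]
    - [0,0,0.01]
    - [0,0,0.015]
    - [0,0,0.02]
  twist: [0,0,0,0,0]

```text
t: 22.45
tcp_pos: [0.4584, -0.0392, 0.0865]
orientation: [[0.989, -0.149, 0.001], [-0.149, -0.989, -0.008], [0.002, 0.007, -1.0]]
contact_force: [-28.7, -8.8, 63.5]
opening: 0.0649
```

```bash
python3 v.py 24
```

```text
[-0.0006  0.006   0.0314]
{'t': 22.55, 'joint_positions': [-4.6052, 10.748, -34.9943, 44.1372, -0.4399, 93.9442], 'tcp_pos': [0.4585, -0.0393, 0.0864], 'orientation': [[0.9889, -0.1487, 0.0015], [-0.1487, -0.9889, -0.0078], [0.0026, 0.0075, -1.0]], 'contact_force': [-23.7201, -9.5606, 62.9212], 'wrist_torque': [-1.771, 4.5854, 0.076], 'opening': 0.065}
```

View pics/c24.png

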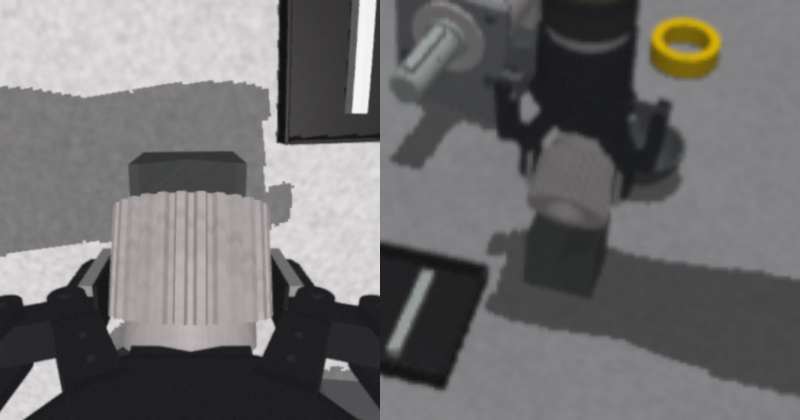

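jog_arm:
  linear:
    - [0,0,-0.01]
    - [0,0,-0.02]
    - [0,0,-0.03]
    - [0,0,-0.03]
    - [0,0,-0.03]
  twist: [0,0,0,0,0]

```text
t: 23.05
tcp_pos: [0.4584, -0.0369, 0.0876]
orientation: [[0.989, -0.148, -0.0], [-0.148, -0.989, -0.002], [0.0, 0.002, -1.0]]
contact_force: [-5.7, -4.3, 10.2]
opening: 0.065
```

```bash
python3 -c "
from h import *
st()"
```

```text
{'t': 23.05, 'joint_positions': [-4.5128, 10.7314, -34.8212, 44.4552, -0.1364, 93.9716], 'tcp_pos': [0.4584, -0.0369, 0.0876], 'orientation': [[0.9891, -0.1475, -0.0003], [-0.1475, -0.9891, -0.0024], [0.0, 0.0024, -1.0]], 'contact_force': [-5.7111, -4.2525, 10.2272], 'wrist_torque': [-0.8104, 0.9887, -0.028], 'opening': 0.065}
```

jog_arm:
  linear:
    - [-0.005,0,0]
    - [-0.005,0,0]
    - [-0.005,0,0]
    - [-0.005,0,0]
    - [-0.005,0,0]
  twist: [0,0,0,0,0]
  claw: 0.8

```text
t: 23.55
tcp_pos: [0.4578, -0.0353, 0.0871]
orientation: [[0.989, -0.146, -0.0], [-0.146, -0.989, 0.0], [-0.0, -0.0, -1.0]]
contact_force: [0.1, -0.4, -0.8]
opening: 0.0771
```

```bash
python3 v.py 25
```

```text
[0.0008 0.0101 0.0321]
{'t': 23.65, 'joint_positions': [-4.4146, 10.6838, -34.9524, 44.3658, 0.0039, 93.9991], 'tcp_pos': [0.4578, -0.0353, 0.0871], 'orientation': [[0.9892, -0.1463, -0.0], [-0.1463, -0.9892, 0.0001], [-0.0, -0.0001, -1.0]], 'contact_force': [-0.7989, -0.1125, -0.7418], 'wrist_torque': [0.0452, 0.0268, 0.0434], 'opening': 0.077}
```

View pics/c25.png

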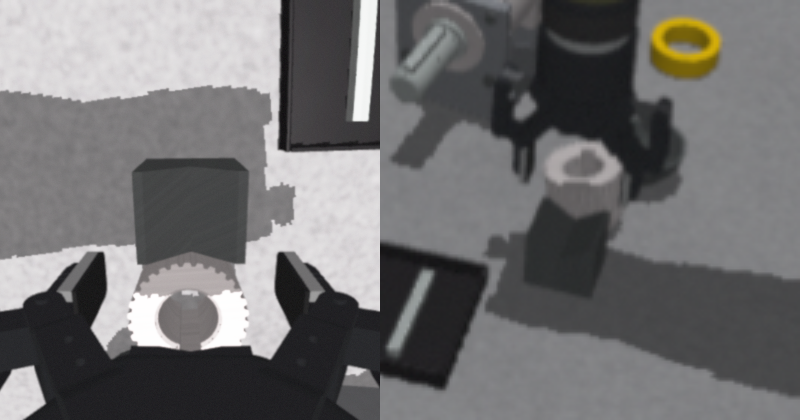

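jog_arm:
  linear:
    - [0,0,-0.1]
    - [0,0,-0.25]
    - [0,0,-0.4]
    - [0,0,-0.45]
    - [0,0,-0.45]
  twist: [0,0,0,0,0]
  claw: 1

```text
t: 24.15
tcp_pos: [0.459, -0.0354, 0.1785]
orientation: [[0.989, -0.146, 0.003], [-0.146, -0.989, -0.0], [0.003, -0.0, -1.0]]
contact_force: [0.1, 0.1, -0.3]
opening: 0.0858
```

jog_arm:
  linear:
    - [0,0,0]
    - [0,0,0]
    - [0,0,0]
    - [0,0,0]
    - [0,0,0]
  twist: [0,0,0,0,0]

```text
t: 24.65
tcp_pos: [0.4575, -0.0354, 0.1767]
orientation: [[0.989, -0.146, -0.001], [-0.146, -0.989, 0.0], [-0.001, 0.0, -1.0]]
contact_force: [-0.2, 0.1, 0.1]
opening: 0.0854
```

```bash
python3 - <<'E'
from h import *
a=snap('wrist','w26'); b=snap('side','s26'); st()
cv2.imwrite('pics/w26c.png',cv2.resize(a[120:320,170:390],None,fx=3,fy=3,interpolation=cv2.INTER_CUBIC))
cv2.imwrite('pics/s26c.png',cv2.resize(b[170:260,280:380],None,fx=6,fy=6,interpolation=cv2.INTER_CUBIC))
E
```

```text
{'t': 24.75, 'joint_positions': [-4.419, 5.422, -27.9311, 56.6735, -0.001, 93.998], 'tcp_pos': [0.4576, -0.0354, 0.177], 'orientation': [[0.9892, -0.1464, -0.0005], [-0.1464, -0.9892, 0.0], [-0.0005, 0.0, -1.0]], 'contact_force': [0.7293, -0.0593, -0.5631], 'wrist_torque': [-0.0257, 0.0024, -0.0088], 'opening': 0.0853}
```

View pics/w26c.png

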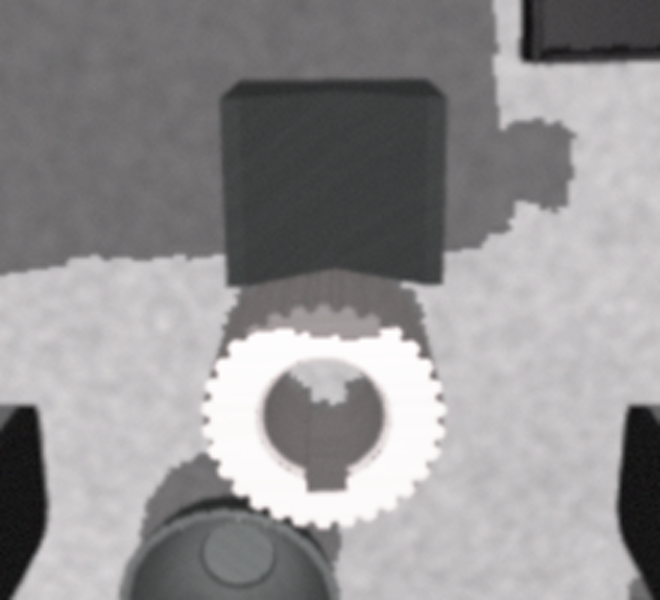

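View pics/s26c.png

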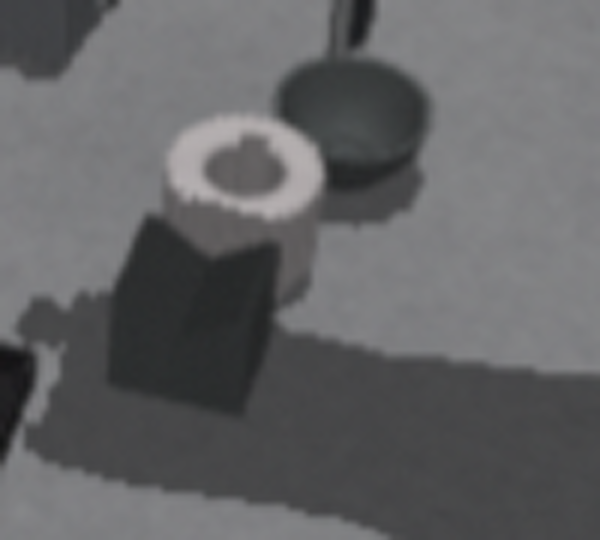

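```bash
python3 - <<'E'
import numpy as np
from scipy.optimize import least_squares
# J2,J3,r,z
D=np.array([[17.9952,-2.7412,np.hypot(.1471,.5813),.2476],[25.2879,-7.461,np.hypot(.6316,.0528),.1336],[24.875,-8.2596,np.hypot(.608,.1654),.1325],[22.3435,-2.8545,np.hypot(.6093,.1645),.2001],[8.8041,-21.2298,np.hypot(.4694,.1687),.1972],[11.2912,-35.5424,np.hypot(.4509,.0809),.0786],[13.5759,-37.292,np.hypot(.4505,.0882),.0496],[5.422,-27.9311,np.hypot(.4576,.0354),.177],[9.5659,-33.7385,np.hypot(.4509,.0871),.1039]])
def f(p,j2,j3):
    a,h,L1,L2,d=p; t=np.radians(j2-j3)+d  # forearm elev below?
    return a+L1*np.sin(np.radians(j2))+L2*np.cos(t), h+L1*np.cos(np.radians(j2))-L2*np.sin(t)
res=least_squares(lambda p: np.r_[f(p,D[:,0],D[:,1])[0]-D[:,2],f(p,D[:,0],D[:,1])[1]-D[:,3]],[0,.2,.4,.4,0])
print(res.x,np.abs(res.fun).max())
p=res.x
for r,z in [(.38,.04),(.38,.05),(.38,.1),(.39,.05),(.41,.1),(.37,.05)]:
    s=least_squares(lambda q: np.array(f(p,*q))-[r,z],[10,-40]); print(r,z,s.x.round(1),'J4',(90-s.x[0]+s.x[1]).round(1),s.cost)
E
```

```text
[-0.00077776 -0.1635426   0.52304902  0.44793801 -0.16820355] 0.0015319510294701244
0.38 0.04 [  6.9 -47.5] J4 35.6 6.882621641593191e-13
0.38 0.05 [  6.  -46.9] J4 37.2 4.5179936432062244e-24
0.38 0.1 [  1.7 -43.3] J4 45.0 7.00359696907129e-19
0.39 0.05 [  7.  -45.7] J4 37.3 6.080205734007363e-14
0.41 0.1 [  4.9 -39.9] J4 45.3 8.19573053879823e-24
0.37 0.05 [  4.9 -48.1] J4 37.0 2.6889780188463293e-22
```

```bash
python3 - <<'E'
from h import *
im,z=load('w26')
g=cv2.cvtColor(im,6)[210:305,230:330]
cv2.imwrite('pics/w26d.png',cv2.resize(g,None,fx=6,fy=6,interpolation=cv2.INTER_CUBIC))
E
```

```text
(no output)
```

View pics/w26d.png

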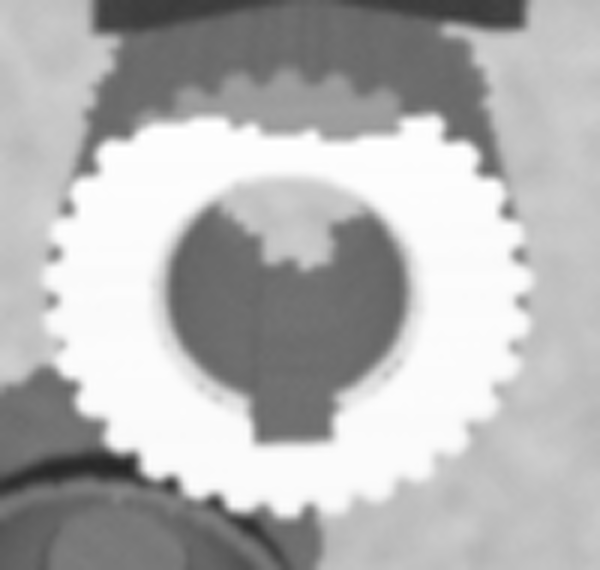

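```bash
python3 - <<'E'
from h import *
im,z=load('w26')
f=lambda L:np.array(L)/6+[230,210]
O=plane(z,f([(43,293),(532,293),(287.5,68),(287.5,518)]),.056); print(O.round(4),np.linalg.norm(O[0]-O[1]),np.linalg.norm(O[2]-O[3]))
c=(O[0]+O[1])/2; c2=(O[2]+O[3])/2; print(c,c2)
B=plane(z,f([(165,293),(410,293)]),.054); print('bore',B.mean(0),np.linalg.norm(B[0]-B[1]))
k=plane(z,f([(252,440),(335,440)]),.056); c0=(c+c2)/2
d=k.mean(0)-B.mean(0); w=k[1]-k[0]; print(np.degrees(np.arctan2(d[1],d[0])),np.degrees(np.arctan2(w[1],w[0]))-90,np.linalg.norm(w))
# bowl
t,zt=load('t7'); 
snap('top','t27')
E
```

```text
[[ 0.4151 -0.0773  0.056 ]
 [ 0.4822 -0.0872  0.056 ]
 [ 0.4535 -0.0497  0.056 ]
 [ 0.4434 -0.1171  0.056 ]] 0.06788140089759367 0.06817000374273847
[ 0.44863583 -0.08222446  0.056     ] [ 0.44846061 -0.08343276  0.056     ]
bore [ 0.44849503 -0.08309899  0.054     ] 0.034259084300823694
-96.27618653742273 -98.4091059203596 0.011791727043521672
```

View pics/t27.png

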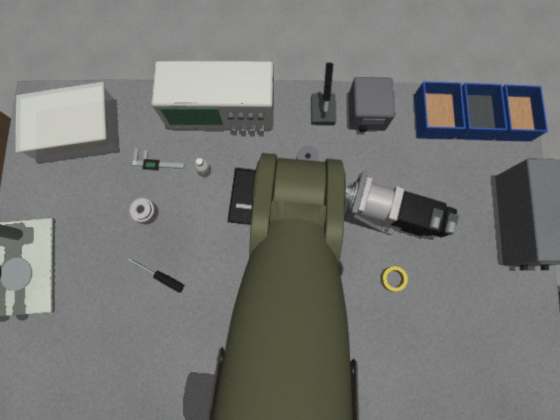

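```bash
python3 - <<'E'
from h import *
im,z=load('w26')
p=plane(z,[(247,288.5)],.038)[0]; print(p); print('center est',p[:2]+.036*np.array([-.1463,-.9892]))
go((0.4485,-0.083,0.08),-7.5)
im,z=load('w6'); 
p=plane(z,[(76,240),(153,240),(116,205)],.038); print(p)
E
```

```text
[ 0.41470279 -0.11568081  0.038     ]
center est [ 0.40943599 -0.15129201]
at [ 0.4577 -0.0354  0.1771] phi -8.42 J6 94.0 linear [-0.0106  0.2423  0.4853] twist -0.0051 F [ 0.1  0.4 -0.1] op 0.0853 t 24.8
[[ 0.37681223 -0.13768977  0.038     ]
 [ 0.4438304  -0.15687871  0.038     ]
 [ 0.42526957 -0.11866896  0.038     ]]
```

jog_arm:
  linear:
    - [-0.01,0.12,0]
    - [-0.01,0.242,0.1]
    - [-0.01,0.242,0.3]
    - [-0.01,0.242,0.48]
    - [-0.01,0.242,0.48]
  twist: [-0.005,-0.005,-0.005,-0.005,-0.005]

```text
t: 25.3
tcp_pos: [0.4448, -0.0825, 0.0775]
orientation: [[0.991, -0.131, -0.008], [-0.131, -0.991, 0.001], [-0.008, -0.0, -1.0]]
contact_force: [-1.2, -0.2, 0.1]
opening: 0.0852
```

jog_arm:
  linear:
    - [0,0,0]
    - [0,0,0.05]
    - [0,0,0.1]
    - [0,0,0.15]
    - [0,0,0.15]
  twist: [0,0,0,0,0]

```text
t: 25.8
tcp_pos: [0.4478, -0.0827, 0.0501]
orientation: [[0.991, -0.131, -0.002], [-0.131, -0.991, 0.0], [-0.002, -0.0, -1.0]]
contact_force: [-0.3, 0.7, 0.2]
opening: 0.0856
```

```bash
python3 - <<'E'
from h import *
a=snap('wrist','w28')
go((0.4485,-0.083,0.05),-7.5)
E
```

```text
at [ 0.4481 -0.0828  0.0506] phi -7.51 J6 87.0 linear [0.0024 0.0008 0.0031] twist -0.0001 F [ 0.4 -0.5  0.2] op 0.0855 t 25.85
```

View pics/w28.png

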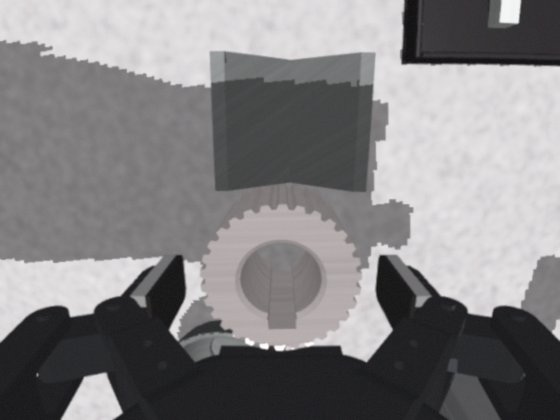

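jog_arm:
  linear:
    - [0,0,0]
    - [0,0,0]
    - [0,0,0]
    - [0,0,0]
    - [0,0,0]
  twist: [0,0,0,0,0]
  claw: -0.2
  newtons: 30

```text
t: 26.35
tcp_pos: [0.4487, -0.083, 0.0517]
orientation: [[0.991, -0.131, 0.0], [-0.131, -0.991, -0.0], [0.0, -0.0, -1.0]]
contact_force: [-2.1, 0.9, 5.9]
opening: 0.0649
```

jog_arm:
  linear:
    - [0,0,-0.05]
    - [0,0,-0.15]
    - [0,0,-0.3]
    - [0,0,-0.42]
    - [0,0,-0.42]
  twist: [0,0,0,0,0]

```text
t: 26.85
tcp_pos: [0.4512, -0.0835, 0.1385]
orientation: [[0.991, -0.131, 0.006], [-0.131, -0.991, -0.001], [0.006, 0.0, -1.0]]
contact_force: [1.4, -0.3, -2.7]
opening: 0.065
```

```bash
python3 - <<'E'
from h import *
snap('wrist','w29')
go((0.4142,-0.0139,0.12),81.65)
E
```

```text
at [ 0.4501 -0.0832  0.1366] phi -7.52 J6 87.0 linear [-0.2233 -0.3202  0.083 ] twist -0.4954 F [ 0.5 -0.3 -4. ] op 0.0653 t 26.9
```

View pics/w29.png

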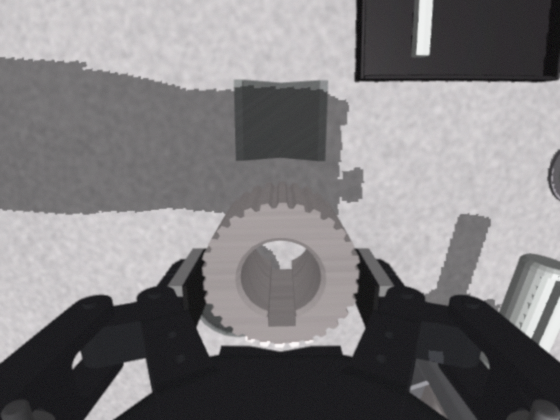

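jog_arm:
  linear:
    - [-0.05,-0.07,0]
    - [-0.1,-0.14,0]
    - [-0.15,-0.21,0]
    - [-0.2,-0.28,0]
    - [-0.22,-0.32,0]
  twist: [-0.045,-0.09,-0.135,-0.18,-0.225]

```text
t: 27.4
tcp_pos: [0.4111, -0.0128, 0.1334]
orientation: [[0.835, 0.55, -0.004], [0.55, -0.835, 0.0], [-0.003, -0.002, -1.0]]
contact_force: [0.9, 0.1, -3.3]
opening: 0.065
```

```bash
python3 - <<'E'
from h import *
go((0.4142,-0.0139,0.13),81.65)
E
```

```text
at [ 0.4111 -0.0128  0.1334] phi 33.35 J6 54.8 linear [0.01   0.013  0.0172] twist -0.2683 F [ 0.9  0.1 -3.3] op 0.065 t 27.4
```

jog_arm:
  linear:
    - [0.01,0.013,0]
    - [0.01,0.013,0]
    - [0.01,0.013,0]
    - [0.01,0.013,0]
    - [0.01,0.013,0]
  twist: [-0.047,-0.094,-0.141,-0.188,-0.235]

```text
t: 27.9
tcp_pos: [0.4152, -0.0148, 0.1336]
orientation: [[0.248, 0.969, -0.003], [0.969, -0.248, 0.0], [-0.001, -0.003, -1.0]]
contact_force: [-0.4, -0.1, -3.5]
opening: 0.0647
```

```bash
python3 - <<'E'
from h import *
go((0.4142,-0.0139,0.13),81.65)
E
```

```text
at [ 0.4152 -0.0148  0.1336] phi 75.63 J6 12.3 linear [ 0.0029 -0.006   0.0178] twist -0.0334 F [-0.4 -0.1 -3.5] op 0.0647 t 27.9
```

jog_arm:
  linear:
    - [0.003,-0.006,0]
    - [0.003,-0.006,0]
    - [0.003,-0.006,0]
    - [0.003,-0.006,0]
    - [0.003,-0.006,0]
  twist: [-0.025,-0.025,-0.025,-0.025,-0.025]

```text
t: 28.4
tcp_pos: [0.4154, -0.014, 0.1349]
orientation: [[0.178, 0.984, -0.0], [0.984, -0.178, 0.0], [-0.0, -0.0, -1.0]]
contact_force: [0.2, -0.9, -1.8]
opening: 0.0649
```

```bash
cat > v2.py <<'E'
from h import *
import sys
n=sys.argv[1]
a=snap('wrist','w'+n)
b=snap('side','s'+n)
c=np.zeros((420,800,3),np.uint8)
c[:,:380]=a[:,90:470]; c[:,380:]=cv2.resize(b[150:290,260:400],(420,420))
cv2.imwrite('pics/c%s.png'%n,c)
E=np.array([.4320,-.0165,.055]); s=arm.get_state(); o=np.array(s['orientation']);e=(E-np.array(s['tcp_pos']))@o
print('tx off',e[0].round(4),'s',e[1].round(4),'z',round(s['tcp_pos'][2],4))
go((0.4142,-0.0139,0.13),81.65)
E
python3 v2.py 30
```

```text
tx off 0.0005 s 0.0166 z 0.1352
at [ 0.4155 -0.014   0.1352] phi 79.75 J6 8.3 linear [-0.0008 -0.0067  0.0258] twist -0.0106 F [-0.5  0.4 -3.5] op 0.0651 t 28.5
```

View pics/c30.png

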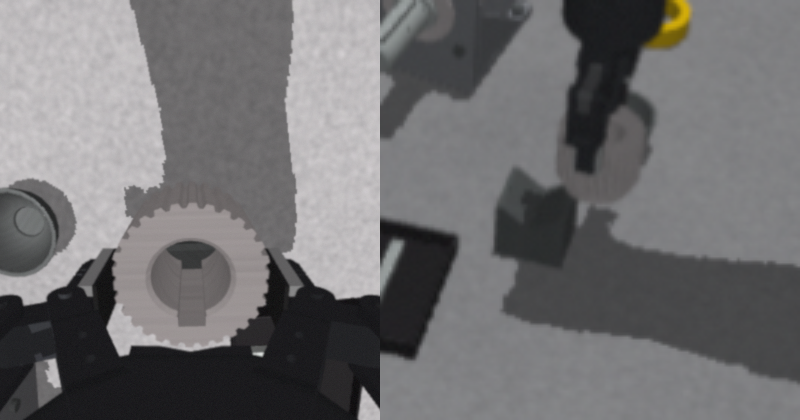

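jog_arm:
  linear:
    - [0,-0.007,0.04]
    - [0,-0.007,0.08]
    - [0,-0.007,0.12]
    - [0,-0.007,0.134]
    - [0,-0.007,0.134]
  twist: [-0.0106,-0.0106,-0.0106,-0.0106,-0.0106]
  newtons: 20

```text
t: 29.0
tcp_pos: [0.4136, -0.0137, 0.1078]
orientation: [[0.145, 0.989, -0.001], [0.989, -0.145, 0.0], [-0.0, -0.001, -1.0]]
contact_force: [-0.2, 0.6, -3.7]
opening: 0.0651
```

```bash
python3 - <<'E'
from h import *
E=np.array([.4320,-.0165,.055]); s=arm.get_state(); o=np.array(s['orientation']);e=(E-np.array(s['tcp_pos']))@o
s0,z0=e[1]*1000,s['tcp_pos'][2]*1000
print(s0,z0,s['contact_force'])
for th in range(0,95,6):
    t=np.radians(th); u=18; S=49*np.sin(t)+u*np.cos(t); V=49*np.cos(t)-u*np.sin(t)
    print(th,'ty',round(-(S-s0)/200,4),'tz',round((z0-(55+V+2.4))/200,4))
E
```

```text
18.64442600971711 107.80458603890122 [-0.18506782  0.59685138 -3.72791142]
0 ty 0.0032 tz 0.007
6 ty -0.0219 tz 0.0178
12 ty -0.0457 tz 0.0311
18 ty -0.0681 tz 0.0468
24 ty -0.0886 tz 0.0648
30 ty -0.1072 tz 0.0848
36 ty -0.1236 tz 0.1067
42 ty -0.1376 tz 0.1302
48 ty -0.1491 tz 0.155
54 ty -0.1579 tz 0.1808
60 ty -0.164 tz 0.2075
66 ty -0.1672 tz 0.2346
72 ty -0.1676 tz 0.2619
78 ty -0.1651 tz 0.2891
84 ty -0.1598 tz 0.3159
90 ty -0.1518 tz 0.342
```

jog_arm:
  linear:
    - [0,-0.015,0.025]
    - [0,-0.04,0.04]
    - [0,-0.065,0.057]
    - [0,-0.086,0.075]
    - [0,-0.104,0.095]
  twist: [0,0,0,0,0]

```text
t: 29.5
tcp_pos: [0.3948, -0.0106, 0.0909]
orientation: [[0.145, 0.989, 0.003], [0.989, -0.145, 0.0], [0.001, 0.003, -1.0]]
contact_force: [-3.7, 0.7, 8.3]
opening: 0.0654
```

```bash
python3 v2.py 31
```

```text
tx off -0.0005 s 0.0385 z 0.0903
at [ 0.3939 -0.0105  0.0903] phi 81.69 J6 6.8 linear [-0.0022  0.1027 -0.1985] twist 0.0002 F [-3.2  0.8  7.3] op 0.0652 t 29.6
```

View pics/c31.png

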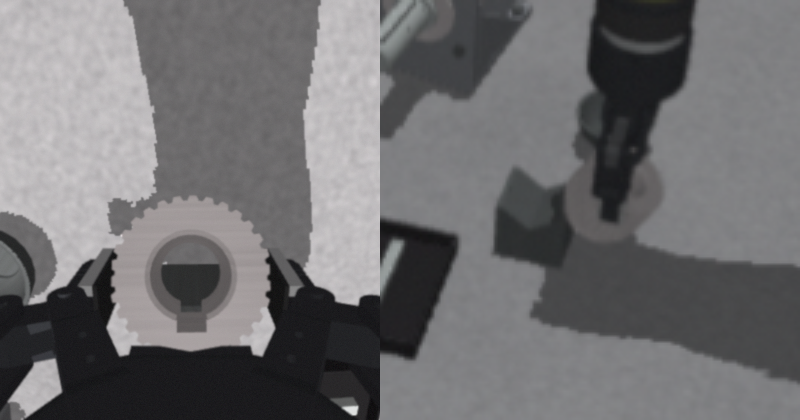

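jog_arm:
  linear:
    - [0,-0.014,0.024]
    - [0,-0.027,0.049]
    - [0,-0.038,0.074]
    - [0,-0.046,0.1]
    - [0,-0.052,0.127]
  twist: [0,0,0,0,0]

```text
t: 30.1
tcp_pos: [0.3823, -0.0088, 0.0644]
orientation: [[0.144, 0.99, -0.001], [0.99, -0.144, 0.001], [0.001, -0.001, -1.0]]
contact_force: [-5.6, 1.5, 5.7]
opening: 0.0652
```

```bash
python3 v2.py 32
```

```text
tx off -0.0003 s 0.051 z 0.0637
at [ 0.3816 -0.0089  0.0637] phi 81.69 J6 6.9 linear [-0.0013  0.1651 -0.3315] twist 0.0002 F [-4.2  0.1  1.1] op 0.0649 t 30.2
```

View pics/c32.png

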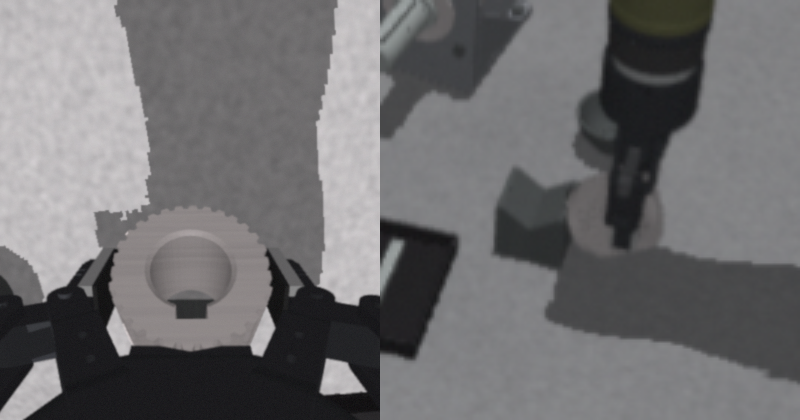

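jog_arm:
  linear:
    - [0,0,0.025]
    - [0,0.003,0.05]
    - [0,0.008,0.072]
    - [0,0.015,0.094]
    - [0,0.022,0.112]
  twist: [0,0,0,0,0]

```text
t: 30.7
tcp_pos: [0.3836, -0.0092, 0.0407]
orientation: [[0.144, 0.99, -0.007], [0.99, -0.144, 0.001], [0.0, -0.007, -1.0]]
contact_force: [-10.1, 1.6, 3.3]
opening: 0.065
```

```bash
python3 v2.py 33
```

```text
tx off -0.0002 s 0.0489 z 0.0405
at [ 0.3836 -0.0093  0.0405] phi 81.7 J6 6.9 linear [-0.0009  0.1548 -0.4475] twist 0.0003 F [-9.2  2.3  1.7] op 0.0649 t 30.8
```

View pics/c33.png

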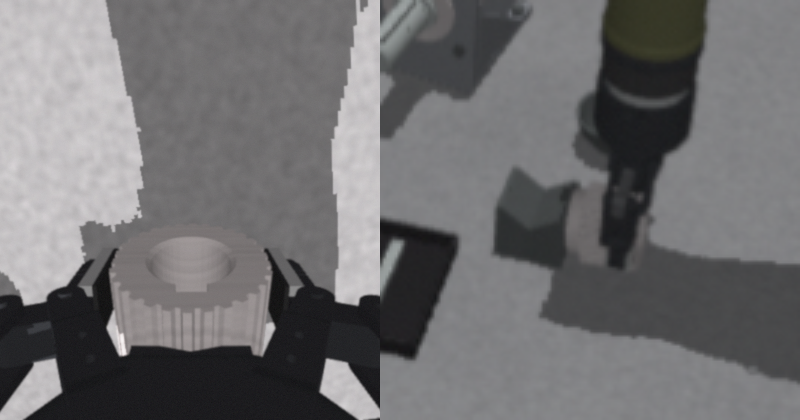

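jog_arm:
  linear:
    - [0,0.005,-0.005]
    - [0,0.01,-0.005]
    - [0,0.015,-0.005]
    - [0,0.02,-0.005]
    - [0,0.02,-0.005]
  twist: [0,0,0,0,0]

```text
t: 31.3
tcp_pos: [0.3838, -0.0093, 0.0405]
orientation: [[0.144, 0.989, -0.013], [0.99, -0.144, 0.003], [0.001, -0.014, -1.0]]
contact_force: [-16.0, 3.9, 1.2]
opening: 0.0647
```

```bash
python3 v2.py 34;python3 -c "
import cv2
a=cv2.imread('pics/w34.png'); cv2.imwrite('pics/w34c.png',cv2.resize(a[200:360,180:380],None,fx=3.7,fy=3.7,interpolation=cv2.INTER_CUBIC))"
```

```text
tx off -0.0002 s 0.0486 z 0.0405
at [ 0.3837 -0.0093  0.0405] phi 81.72 J6 6.8 linear [-0.0009  0.1541 -0.4473] twist 0.0004 F [-15.7   3.5   1.6] op 0.0651 t 31.4
```

View pics/w34c.png

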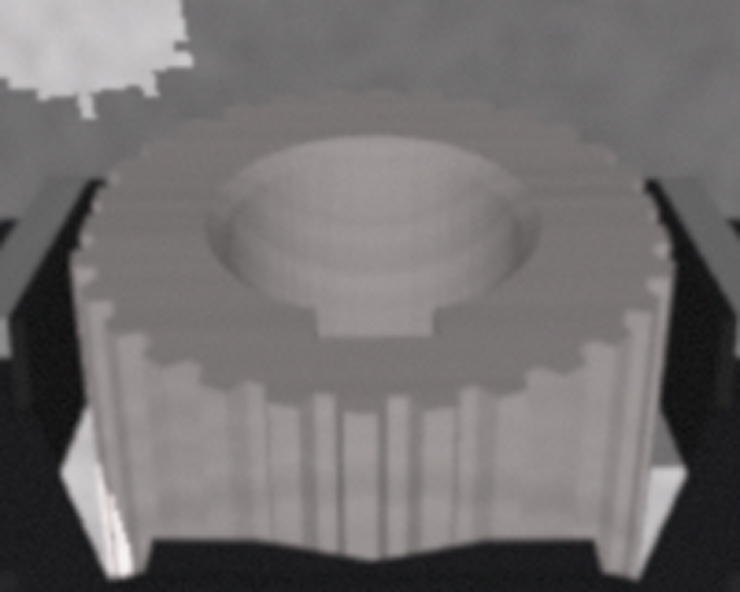

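```bash
python3 - <<'E'
from h import *
im,z=load('w34')
s=arm.get_state(); tcp=np.array(s['tcp_pos']); o=np.array(s['orientation'])
px=np.array([(372,93),(372,408),(75,250),(668,250),(375,135),(375,336)])/3.7+[180,200]
p,r=ray(z,px); c=(p-tcp)@o; d=r@o
for y0 in (-.012,-.007,-.003,0.,.003,.006):
    t=(y0-c[1])/d[:,1]; Q=c+d*t[:,None]
    print(y0,'z(top,bot)',Q[0,2].round(4),Q[1,2].round(4),'diam',(Q[0,2]-Q[1,2]).round(4),'ctr',((Q[0,2]+Q[1,2])/2).round(4),'x',Q[2:4,0].round(4), 'bore',Q[4:,2].round(4))
E
```

```text
-0.012 z(top,bot) 0.0341 -0.0434 diam 0.0775 ctr -0.0047 x [-0.0309  0.0295] bore [ 0.0174 -0.0324]
-0.007 z(top,bot) 0.0488 -0.0358 diam 0.0846 ctr 0.0065 x [-0.0336  0.0323] bore [ 0.0306 -0.0237]
-0.003 z(top,bot) 0.0606 -0.0298 diam 0.0904 ctr 0.0154 x [-0.0359  0.0345] bore [ 0.0411 -0.0169]
0.0 z(top,bot) 0.0694 -0.0252 diam 0.0946 ctr 0.0221 x [-0.0375  0.0361] bore [ 0.049  -0.0117]
0.003 z(top,bot) 0.0782 -0.0207 diam 0.0989 ctr 0.0288 x [-0.0392  0.0378] bore [ 0.0569 -0.0065]
0.006 z(top,bot) 0.0871 -0.0161 diam 0.1032 ctr 0.0355 x [-0.0409  0.0395] bore [ 0.0649 -0.0014]
```

```bash
cat > tilt.py <<'E'
from h import *
from scipy.optimize import least_squares
# fit 3D disc to measured rim pixels (top,bottom,left,right) -> centre (x,y,z) in tool frame, tilt th (deg; 0=face up, 90=face toward -tool y)
def fit(f,px,tcp,o,R=.033):
    _,z=load(f)
    def pr(q):
        x,y,zz,t=q; 
        # in-face direction e: near-up edge; face normal n=( -y*sin t , up*cos t ) in (tool y, up)
        e=np.array([0,np.cos(t),-np.sin(t)])  # tool coords (z down): moves +y when flat, goes up when t=90
        c=np.array([x,y,zz]); ph=np.radians(np.arange(0,360,2)); C=c+R*(np.outer(np.cos(ph),[1,0,0])+np.outer(np.sin(ph),e))
        uv=proj(z,C@o.T+tcp); return np.array([uv[uv[:,1].argmin(),1],uv[uv[:,1].argmax(),1],uv[:,0].min(),uv[:,0].max()])
    tgt=np.array([px[0][1],px[1][1],px[2][0],px[3][0]])
    best=None
    for t0 in (.9,1.2,1.5):
        r=least_squares(lambda q:pr(q)-tgt,[0,-.007,0,t0],x_scale=[.01,.01,.01,.1],diff_step=1e-4)
        if best is None or r.cost<best.cost: best=r
    q=best.x; print('centre tool',q[:3].round(4),'theta',np.degrees(q[3]).round(1),'res',best.fun.round(2))
    return q
E
python3 - <<'E'
from tilt import *
s=arm.get_state(); tcp=np.array(s['tcp_pos']); o=np.array(s['orientation'])
px=np.array([(372,93),(372,408),(72,265),(672,265)])/3.7+[180,200]
fit('w34',px,tcp,o)
fit('w34',px+[[0,1],[0,-1],[0,0],[0,0]],tcp,o)
E
```

```text
centre tool [-0.0006 -0.0099 -0.0024] theta 84.2 res [0. 0. 0. 0.]
centre tool [-0.0006 -0.0098 -0.0024] theta 85.1 res [-0. -0.  0.  0.]
```

jog_arm:
  linear:
    - [0,-0.04,0]
    - [0,-0.05,-0.05]
    - [0,-0.05,-0.2]
    - [0,-0.05,-0.38]
    - [0,-0.05,-0.38]
  twist: [0,0,0,0,0]
  newtons: 40

```text
t: 31.9
tcp_pos: [0.3863, -0.0091, 0.1237]
orientation: [[0.145, 0.989, 0.01], [0.989, -0.145, -0.0], [0.001, 0.01, -1.0]]
contact_force: [0.8, 0.2, -3.1]
opening: 0.0648
```

```bash
python3 v2.py 35; python3 -c "
from h import *
go((0.4625,-0.0087,0.12),-8.35)"
```

```text
tx off -0.0004 s 0.0488 z 0.1201
at [ 0.3835 -0.0091  0.1201] phi 81.68 J6 7.0 linear [-0.0018  0.1554 -0.0497] twist 0.0002 F [-0.1 -0.1 -3.9] op 0.0652 t 32.0
at [ 0.3835 -0.0091  0.1201] phi 81.68 J6 7.0 linear [5.890e-02 3.906e-01 3.000e-04] twist 0.5002 F [-0.1 -0.1 -3.9] op 0.0652 t 32.0
```

View pics/c35.png

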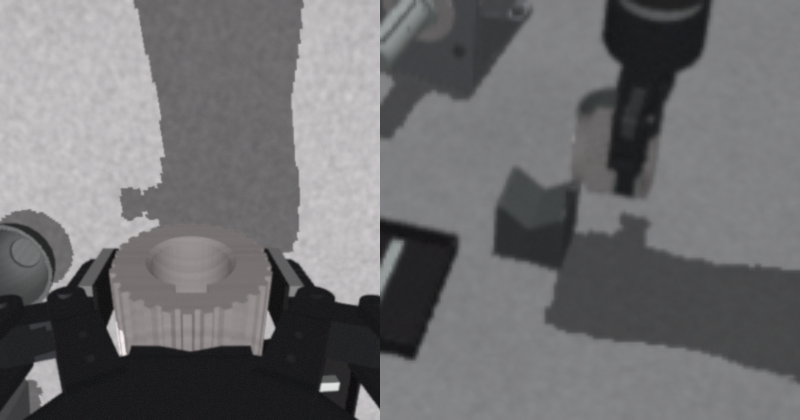

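jog_arm:
  linear:
    - [0.01,0.1,0]
    - [0.02,0.2,0]
    - [0.04,0.3,0]
    - [0.06,0.39,0]
    - [0.06,0.39,0]
  twist: [0.045,0.09,0.135,0.18,0.225]

```text
t: 32.5
tcp_pos: [0.4627, -0.0083, 0.1176]
orientation: [[0.756, 0.654, 0.001], [0.654, -0.756, 0.0], [0.001, 0.0, -1.0]]
contact_force: [0.2, 0.3, -3.2]
opening: 0.0649
```

jog_arm:
  linear:
    - [0,0,0]
    - [0,0,0]
    - [0,0,0]
    - [0,0,0]
    - [0,0,0]
  twist: [0.045,0.09,0.135,0.18,0.225]

```text
t: 33.0
tcp_pos: [0.4597, -0.0084, 0.1172]
orientation: [[1.0, 0.006, -0.002], [0.006, -1.0, 0.0], [-0.002, -0.0, -1.0]]
contact_force: [-0.7, 0.4, -3.2]
opening: 0.0648
```

```bash
python3 -c "
from h import *
go((0.4625,-0.0087,0.1),-8.35)"
```

```text
at [ 0.4597 -0.0084  0.1172] phi 0.35 J6 88.6 linear [0.0141 0.0018 0.0859] twist 0.0483 F [-0.7  0.4 -3.2] op 0.0648 t 33.0
```

jog_arm:
  linear:
    - [0.012,0.002,0]
    - [0.012,0.002,0]
    - [0.012,0.002,0.04]
    - [0.012,0.002,0.08]
    - [0.012,0.002,0.08]
  twist: [0.048,0.048,0.048,0.048,0.048]

```text
t: 33.5
tcp_pos: [0.4615, -0.0087, 0.1008]
orientation: [[0.991, -0.137, -0.003], [-0.137, -0.991, 0.0], [-0.003, 0.0, -1.0]]
contact_force: [-0.8, 0.2, -3.3]
opening: 0.0645
```

jog_arm:
  linear:
    - [0,0,0]
    - [0,0,0]
    - [0,0,0]
    - [0,0,0]
    - [0,0,0]
  twist: [0,0,0,0,0]

```text
t: 34.0
tcp_pos: [0.4632, -0.0087, 0.1028]
orientation: [[0.99, -0.138, 0.0], [-0.138, -0.99, -0.0], [0.0, -0.0, -1.0]]
contact_force: [-0.4, -0.5, -2.5]
opening: 0.0649
```

```bash
python3 - <<'E'
from h import *
a=snap('wrist','w36');b=snap('side','s36')
c=np.zeros((420,800,3),np.uint8)
c[:,:380]=a[:,90:470]; c[:,380:]=cv2.resize(b[150:290,240:380],(420,420))
cv2.imwrite('pics/c36.png',c)
go((0.4625,-0.0087,0.08),-8.35)
E
```

```text
at [ 0.4631 -0.0087  0.1027] phi -7.95 J6 96.9 linear [-0.003   0.0002  0.1136] twist 0.0022 F [-0.7  0.6 -2.8] op 0.0649 t 34.1
```

View pics/c36.png

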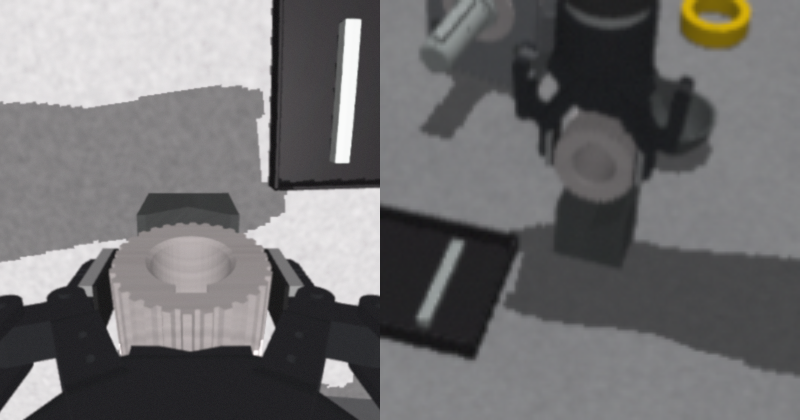

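jog_arm:
  linear:
    - [-0.003,0,0.03]
    - [-0.003,0,0.06]
    - [-0.003,0,0.085]
    - [-0.003,0,0.1]
    - [-0.003,0,0.105]
  twist: [0.002,0.002,0.002,0.002,0.002]

```text
t: 34.6
tcp_pos: [0.4622, -0.0079, 0.0822]
orientation: [[0.99, -0.144, -0.001], [-0.144, -0.99, 0.002], [-0.001, -0.002, -1.0]]
contact_force: [-6.2, 4.1, 16.7]
opening: 0.0649
```

```bash
python3 -c "
from h import *
st()"
```

```text
{'t': 34.6, 'joint_positions': [-1.0483, 11.3619, -34.8704, 43.799, 0.0945, 97.249], 'tcp_pos': [0.4622, -0.0079, 0.0822], 'orientation': [[0.9895, -0.1443, -0.0005], [-0.1443, -0.9895, 0.0017], [-0.0007, -0.0016, -1.0]], 'contact_force': [-6.1982, 4.0783, 16.71], 'wrist_torque': [0.5279, 1.5199, -0.0975], 'opening': 0.0649}
```

jog_arm:
  linear:
    - [-0.005,0,0]
    - [-0.005,0,0]
    - [-0.005,0,0]
    - [-0.005,0,0]
    - [-0.005,0,0]
  twist: [0,0,0,0,0]
  newtons: 20

```text
t: 35.1
tcp_pos: [0.462, -0.0081, 0.0825]
orientation: [[0.99, -0.144, 0.001], [-0.144, -0.99, 0.001], [0.001, -0.001, -1.0]]
contact_force: [-3.3, 1.7, 8.6]
opening: 0.0646
```

```bash
python3 -c "
from h import *
st()
a=snap('wrist','w37');b=snap('side','s37')
c=np.zeros((420,800,3),np.uint8)
c[:,:380]=a[:,90:470]; c[:,380:]=cv2.resize(b[150:290,240:380],(420,420))
cv2.imwrite('pics/c37.png',c)
"
```

```text
{'t': 35.1, 'joint_positions': [-1.0363, 11.2475, -34.9661, 43.7176, 0.0449, 97.2545], 'tcp_pos': [0.462, -0.0081, 0.0825], 'orientation': [[0.9895, -0.1442, 0.0012], [-0.1442, -0.9895, 0.0008], [0.0011, -0.0009, -1.0]], 'contact_force': [-3.2804, 1.7175, 8.5626], 'wrist_torque': [0.1976, 0.6859, -0.0283], 'opening': 0.0646}
```

View pics/c37.png

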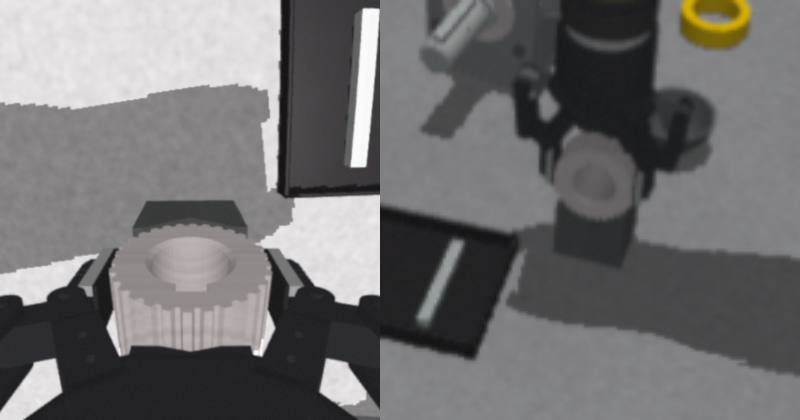

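jog_arm:
  linear:
    - [0,0,0]
    - [0,0,0]
    - [0,0,0]
    - [0,0,0]
    - [0,0,0]
  twist: [0,0,0,0,0]
  claw: 0.62

```text
t: 35.7
tcp_pos: [0.4614, -0.0086, 0.0815]
orientation: [[0.989, -0.145, -0.0], [-0.145, -0.989, -0.0], [-0.0, 0.0, -1.0]]
contact_force: [0.5, 0.2, 0.7]
opening: 0.0691
```

```bash
python3 -c "
from h import *
st()
a=snap('wrist','w38');b=snap('side','s38')
c=np.zeros((420,800,3),np.uint8)
c[:,:380]=a[:,90:470]; c[:,380:]=cv2.resize(b[150:290,240:380],(420,420))
cv2.imwrite('pics/c38.png',c)
"
```

```text
{'t': 35.7, 'joint_positions': [-1.0598, 11.3213, -35.0339, 43.6516, -0.0027, 97.2542], 'tcp_pos': [0.4614, -0.0086, 0.0815], 'orientation': [[0.9895, -0.1446, -0.0001], [-0.1446, -0.9895, -0.0], [-0.0001, 0.0001, -1.0]], 'contact_force': [0.532, 0.1823, 0.7095], 'wrist_torque': [-0.0642, 0.003, -0.0015], 'opening': 0.0691}
```

View pics/c38.png

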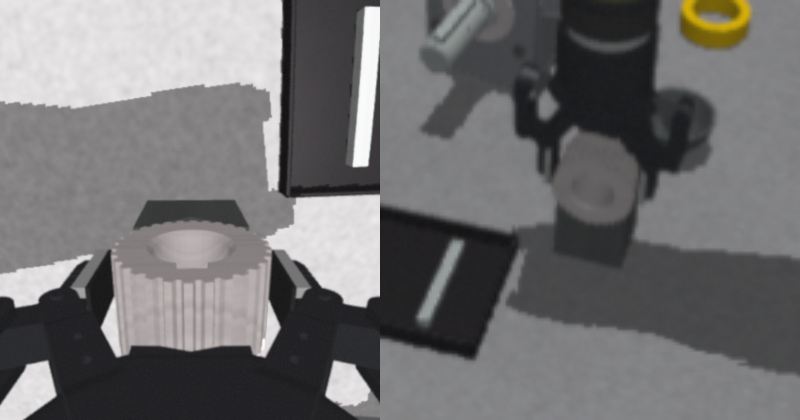

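```bash
python3 - <<'E'
from h import *
a=cv2.imread('pics/w38.png'); cv2.imwrite('pics/w38c.png',cv2.resize(a[200:360,180:380],None,fx=3.7,fy=3.7,interpolation=cv2.INTER_CUBIC))
b=cv2.imread('pics/s38.png'); cv2.imwrite('pics/s38c.png',cv2.resize(b[180:250,280:350],None,fx=8,fy=8,interpolation=cv2.INTER_CUBIC))
E
```

```text
(no output)
```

View pics/w38c.png

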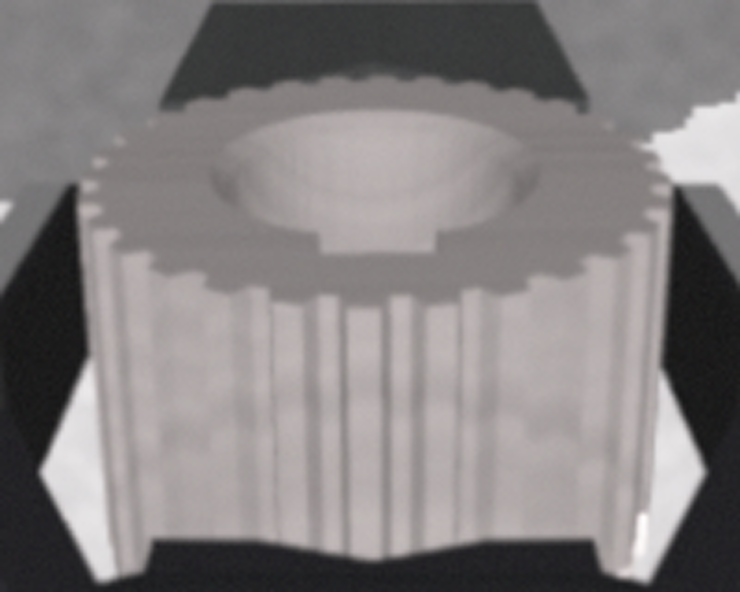

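View pics/s38c.png

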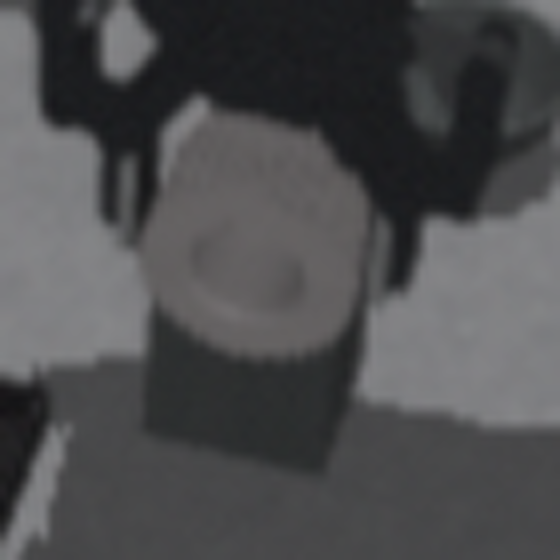

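```bash
python3 - <<'E'
from tilt import *
s=arm.get_state(); tcp=np.array(s['tcp_pos']); o=np.array(s['orientation'])
px=np.array([(374,76),(374,305),(78,200),(670,200)])/3.7+[180,200]
q=fit('w38',px,tcp,o)
print('world face centre',o@q[:3]+tcp)
_,z=load('w38'); print((z['p']-tcp)@o)
# keyway mid px
E
```

```text
centre tool [ 0.0005 -0.0142  0.0011] theta 90.3 res [ 0. -0. -0. -0.]
world face centre [0.46398027 0.00544366 0.08047203]
[ 0.0001827  -0.06603576 -0.1259043 ]
```

jog_arm:
  linear:
    - [0.002,0,0.01]
    - [0.002,0,0.025]
    - [0.002,0,0.025]
    - [0.002,0,0.025]
    - [0.002,0,0.025]
  twist: [0,0,0,0,0]

```text
t: 36.3
tcp_pos: [0.4618, -0.0086, 0.0766]
orientation: [[0.989, -0.145, 0.0], [-0.145, -0.989, 0.0], [0.0, -0.0, -1.0]]
contact_force: [-0.3, 0.2, 0.8]
opening: 0.0692
```

jog_arm:
  linear:
    - [0,0,0]
    - [0,0,0]
    - [0,0,0]
    - [0,0,0]
    - [0,0,0]
  twist: [0,0,0,0,0]
  claw: -0.2
  newtons: 70

```text
t: 36.8
tcp_pos: [0.4618, -0.0085, 0.0772]
orientation: [[0.99, -0.144, 0.0], [-0.144, -0.99, 0.0], [0.0, -0.0, -1.0]]
contact_force: [-2.1, 0.5, 7.1]
opening: 0.064
```

```bash
python3 -c "
from h import *
st()"
```

```text
{'t': 36.8, 'joint_positions': [-1.0619, 11.6589, -35.2885, 43.0432, 0.0028, 97.2434], 'tcp_pos': [0.4618, -0.0085, 0.0772], 'orientation': [[0.9895, -0.1444, 0.0002], [-0.1444, -0.9895, 0.0], [0.0002, -0.0001, -1.0]], 'contact_force': [-2.077, 0.4894, 7.0681], 'wrist_torque': [0.0252, 0.6162, 0.0777], 'opening': 0.064}
```

jog_arm:
  linear:
    - [0,0,-0.05]
    - [0,0,-0.15]
    - [0,0,-0.25]
    - [0,0,-0.3]
    - [0,0,-0.3]
  twist: [0,0,0,0,0]

```text
t: 37.3
tcp_pos: [0.4629, -0.0086, 0.138]
orientation: [[0.989, -0.145, 0.003], [-0.145, -0.989, -0.0], [0.003, -0.0, -1.0]]
contact_force: [1.0, 0.3, -4.1]
opening: 0.0644
```

```bash
python3 -c "
from h import *
go((0.6344,-0.072,0.125),-15.85)"
```

```text
at [ 0.4629 -0.0086  0.138 ] phi -8.31 J6 97.2 linear [0.8943 0.1899 0.0649] twist 0.0419 F [ 1.   0.3 -4.1] op 0.0644 t 37.3
```

jog_arm:
  linear:
    - [0.2,0.04,0]
    - [0.4,0.09,0]
    - [0.6,0.13,0]
    - [0.8,0.17,0]
    - [0.89,0.19,0]
  twist: [0.01,0.02,0.03,0.042,0.042]

```text
t: 37.8
tcp_pos: [0.6351, -0.0731, 0.1349]
orientation: [[0.961, -0.275, 0.0], [-0.275, -0.961, -0.0], [0.0, 0.0, -1.0]]
contact_force: [-0.6, 0.8, -3.9]
opening: 0.0643
```

jog_arm:
  linear:
    - [0,0,0.05]
    - [0,0,0.05]
    - [0,0,0.05]
    - [0,0,0.05]
    - [0,0,0.05]
  twist: [0,0,0,0,0]

```text
t: 38.3
tcp_pos: [0.632, -0.0716, 0.127]
orientation: [[0.962, -0.273, 0.0], [-0.273, -0.962, -0.0], [0.0, -0.0, -1.0]]
contact_force: [0.3, -0.2, -3.2]
opening: 0.0646
```

```bash
python3 - <<'E'
from h import *
a=snap('wrist','w40');b=snap('side','s40')
c=np.zeros((420,800,3),np.uint8)
c[:,:380]=a[:,90:470]; c[:,380:]=cv2.resize(b[90:230,220:360],(420,420))
cv2.imwrite('pics/c40.png',c)
go((0.6344,-0.072,0.0838),-15.85)
E
```

```text
at [ 0.6323 -0.0717  0.1272] phi -15.86 J6 99.4 linear [ 0.0103 -0.0015  0.2169] twist -0.0 F [-0.3  0.7 -3. ] op 0.0642 t 38.4
```

View pics/c40.png

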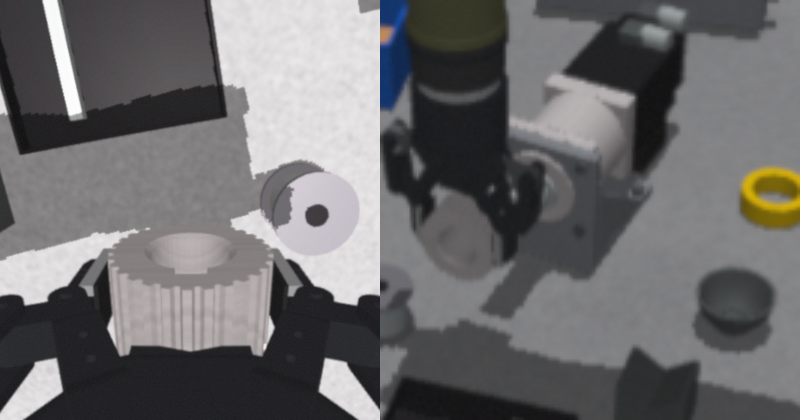

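jog_arm:
  linear:
    - [0.01,-0.002,0.06]
    - [0.01,-0.002,0.12]
    - [0.01,-0.002,0.18]
    - [0.01,-0.002,0.215]
    - [0.01,-0.002,0.215]
  twist: [0,0,0,0,0]

```text
t: 38.9
tcp_pos: [0.633, -0.0719, 0.0814]
orientation: [[0.962, -0.274, -0.003], [-0.274, -0.962, 0.0], [-0.003, 0.001, -1.0]]
contact_force: [0.2, -0.4, -3.6]
opening: 0.0643
```

jog_arm:
  linear:
    - [0,0,0]
    - [0,0,0]
    - [0,0,0]
    - [0,0,0]
    - [0,0,0]
  twist: [0,0,0,0,0]

```text
t: 39.4
tcp_pos: [0.6347, -0.0721, 0.084]
orientation: [[0.962, -0.274, 0.001], [-0.274, -0.962, -0.0], [0.001, -0.0, -1.0]]
contact_force: [-0.4, 0.0, -4.1]
opening: 0.0642
```

```bash
python3 - <<'E'
from h import *
a=snap('wrist','w41')
cv2.imwrite('pics/w41c.png',cv2.resize(a[200:360,180:380],None,fx=3.7,fy=3.7,interpolation=cv2.INTER_CUBIC))
s=arm.get_state(); p=np.array(s['tcp_pos']); sl=np.array([.6081,-.1642]); d=np.array([np.cos(np.radians(74.15)),np.sin(np.radians(74.15))])
v=p[:2]-sl; print('along from slot',v@d,'lateral (tool x)',v@[d[1],-d[0]],'z',p[2]); st()
E
```

```text
along from slot 0.09585183668757476 lateral (tool x) 0.000387486331861895 z 0.08388275130685013
{'t': 39.45, 'joint_positions': [-6.4813, 28.0548, -10.1645, 51.7538, 0.0002, 99.3907], 'tcp_pos': [0.6347, -0.0721, 0.0839], 'orientation': [[0.9619, -0.2735, 0.0005], [-0.2735, -0.9619, -0.0], [0.0005, -0.0001, -1.0]], 'contact_force': [0.3175, 0.6193, -3.6172], 'wrist_torque': [0.063, -0.0358, -0.0606], 'opening': 0.0643}
```

View pics/w41c.png

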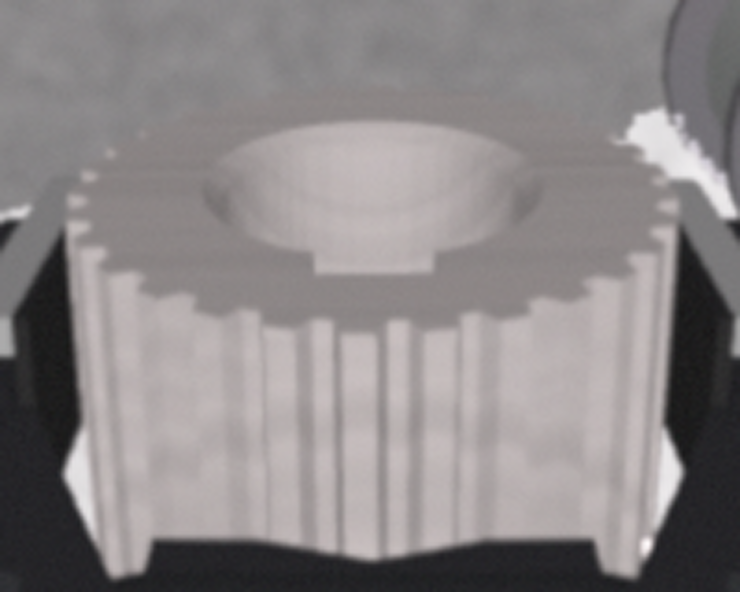

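```bash
python3 - <<'E'
from tilt import *
s=arm.get_state(); tcp=np.array(s['tcp_pos']); o=np.array(s['orientation'])
px=np.array([(374,92),(374,333),(68,220),(676,220)])/3.7+[180,200]
q=fit('w41',px,tcp,o)
E
```

```text
centre tool [ 0.0004 -0.0134 -0.0028] theta 90.7 res [-0. -0.  0.  0.]
```

jog_arm:
  linear:
    - [-0.002,0.02,-0.001]
    - [-0.002,0.04,-0.001]
    - [-0.002,0.055,-0.001]
    - [-0.002,0.07,-0.001]
    - [-0.002,0.085,-0.001]
  twist: [0,0,0,0,0]

```text
t: 39.95
tcp_pos: [0.6293, -0.0887, 0.0838]
orientation: [[0.962, -0.274, -0.0], [-0.274, -0.962, 0.0], [-0.0, -0.0, -1.0]]
contact_force: [-0.4, 0.1, -4.2]
opening: 0.0647
```

```bash
cat > ins.py <<'E'
from h import *
s=arm.get_state(); p=np.array(s['tcp_pos']); sl=np.array([.6081,-.1642]); d=np.array([np.cos(np.radians(74.15)),np.sin(np.radians(74.15))])
o=np.array(s['orientation']); v=p[:2]-sl; print('boss X %.2f lat %.2f z %.2f'%((v@d+.0376-.0426)*1000,v@[d[1],-d[0]]*1000,p[2]*1000),'F tool',(np.array(s['contact_force'])@o).round(1),'T',np.round(s['wrist_torque'],2),'t',s['t'],o[:,2].round(3))
E
python3 ins.py
```

```text
boss X 73.44 lat -0.19 z 83.80 F tool [-0.4  0.   4.2] T [ 0.01 -0.06  0.02] t 39.95 [-0.  0. -1.]
```

jog_arm:
  linear:
    - [0,0.008,0]
    - [0,0.016,0]
    - [0,0.024,0]
    - [0,0.032,0]
    - [0,0.04,0]
  twist: [0,0,0,0,0]

```text
t: 40.45
tcp_pos: [0.6272, -0.0961, 0.0838]
orientation: [[0.962, -0.273, -0.0], [-0.273, -0.962, 0.0], [-0.0, -0.0, -1.0]]
contact_force: [-0.4, 0.4, -3.6]
opening: 0.0644
```

```bash
python3 ins.py
```

```text
boss X 65.77 lat -0.21 z 83.81 F tool [-0.5 -0.3  3.6] T [0.02 0.04 0.01] t 40.45 [-0.  0. -1.]
```

Smooth so far. Continue over the key.

jog_arm:
  linear:
    - [0,0.015,0]
    - [0,0.03,0]
    - [0,0.045,0]
    - [0,0.06,0]
    - [0,0.075,0]
  twist: [0,0,0,0,0]

```text
t: 40.95
tcp_pos: [0.623, -0.1107, 0.0838]
orientation: [[0.962, -0.274, -0.0], [-0.274, -0.962, 0.0], [-0.0, 0.0, -1.0]]
contact_force: [-0.5, -0.5, -5.0]
opening: 0.0644
```

```bash
python3 ins.py; python3 - <<'E'
from h import *
b=snap('side','s43'); cv2.imwrite('pics/s43c.png',cv2.resize(b[80:230,200:360],None,fx=4,fy=4,interpolation=cv2.INTER_CUBIC))
E
```

```text
boss X 50.52 lat -0.23 z 83.78 F tool [-0.3  0.6  5. ] T [ 0.04 -0.01 -0.03] t 40.95 [-0.  0. -1.]
```

View pics/s43c.png

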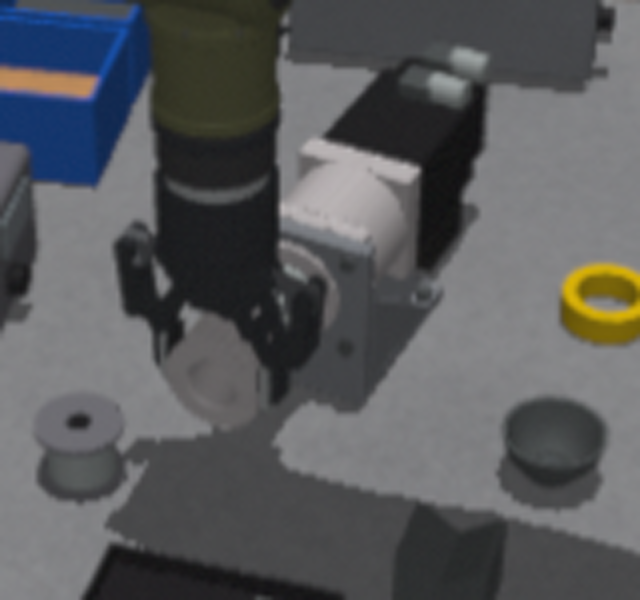

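jog_arm:
  linear:
    - [0,0.03,0]
    - [0,0.06,0]
    - [0,0.09,0]
    - [0,0.12,0]
    - [0,0.15,0]
  twist: [0,0,0,0,0]

```text
t: 41.5
tcp_pos: [0.6148, -0.1399, 0.0838]
orientation: [[0.962, -0.274, -0.0], [-0.274, -0.962, -0.0], [0.0, 0.0, -1.0]]
contact_force: [0.8, 0.3, -3.4]
opening: 0.0646
```

```bash
python3 ins.py
```

```text
boss X 20.18 lat -0.22 z 83.81 F tool [ 0.7 -0.5  3.4] T [ 0.02 -0.03 -0.  ] t 41.5 [-0. -0. -1.]
```

jog_arm:
  linear:
    - [0,0.015,0]
    - [0,0.03,0]
    - [0,0.045,0]
    - [0,0.06,0]
    - [0,0.075,0]
  twist: [0,0,0,0,0]

```text
t: 42.0
tcp_pos: [0.6108, -0.1538, 0.0838]
orientation: [[0.962, -0.273, -0.0], [-0.273, -0.962, 0.0], [-0.0, -0.0, -1.0]]
contact_force: [0.5, -0.1, -3.4]
opening: 0.0646
```

```bash
python3 ins.py
```

```text
boss X 5.72 lat -0.22 z 83.76 F tool [ 0.5 -0.   3.4] T [-0.02  0.02 -0.  ] t 42.0 [-0.  0. -1.]
```

Now seat until contact.

jog_arm:
  linear:
    - [0,0.005,0]
    - [0,0.01,0]
    - [0,0.015,0]
    - [0,0.02,0]
    - [0,0.025,0]
  twist: [0,0,0,0,0]

```text
t: 42.5
tcp_pos: [0.6095, -0.1584, 0.0838]
orientation: [[0.962, -0.273, 0.0], [-0.273, -0.962, 0.0], [0.0, -0.0, -1.0]]
contact_force: [1.2, 2.1, -2.1]
opening: 0.0642
```

```bash
python3 ins.py
```

```text
boss X 1.01 lat -0.22 z 83.80 F tool [ 0.6 -2.3  2.1] T [ 0.71 -0.21 -0.11] t 42.5 [ 0.  0. -1.]
```

jog_arm:
  linear:
    - [0,0.003,0]
    - [0,0.006,0]
    - [0,0.009,0]
    - [0,0.012,0]
    - [0,0.015,0]
  twist: [0,0,0,0,0]

```text
t: 43.0
tcp_pos: [0.6094, -0.1584, 0.0838]
orientation: [[0.962, -0.272, 0.002], [-0.272, -0.962, 0.006], [-0.0, -0.006, -1.0]]
contact_force: [2.9, 11.9, -2.8]
opening: 0.0645
```

```bash
python3 ins.py
```

```text
boss X 0.92 lat -0.28 z 83.84 F tool [ -0.4 -12.3   2.9] T [ 2.35 -0.59 -0.22] t 43.0 [ 0.002  0.006 -1.   ]
```

jog_arm:
  linear:
    - [0,-0.006,0]
    - [0,-0.008,0]
    - [0,-0.008,0]
    - [0,-0.008,0]
    - [0,-0.008,0]
  twist: [0,0,0,0,0]

```text
t: 43.5
tcp_pos: [0.6095, -0.1584, 0.0839]
orientation: [[0.962, -0.273, 0.001], [-0.273, -0.962, 0.003], [0.0, -0.003, -1.0]]
contact_force: [1.5, 6.1, -3.1]
opening: 0.064
```

jog_arm:
  linear:
    - [0,0,0]
    - [0,0,0]
    - [0,0,0]
    - [0,0,0]
    - [0,0,0]
  twist: [0,0,0,0,0]
  claw: 0.9

```text
t: 44.0
tcp_pos: [0.6092, -0.1602, 0.084]
orientation: [[0.962, -0.274, 0.0], [-0.274, -0.962, -0.0], [0.0, 0.0, -1.0]]
contact_force: [-0.3, -0.8, -0.2]
opening: 0.0808
```

```bash
python3 ins.py; python3 - <<'E'
from h import *
a=snap('wrist','w45'); st()
E
```

```text
boss X -0.82 lat -0.05 z 84.01 F tool [-0.1  0.8  0.2] T [-0.06  0.   -0.04] t 44.0 [ 0. -0. -1.]
{'t': 44.05, 'joint_positions': [-14.7198, 27.2035, -11.5332, 51.2505, -0.0129, 91.1643], 'tcp_pos': [0.6091, -0.1601, 0.0839], 'orientation': [[0.9618, -0.2737, 0.0002], [-0.2737, -0.9618, -0.0003], [0.0002, 0.0002, -1.0]], 'contact_force': [-0.8049, -0.3184, -0.0276], 'wrist_torque': [-0.0089, -0.0512, 0.0245], 'opening': 0.0811}
```

View pics/w45.png

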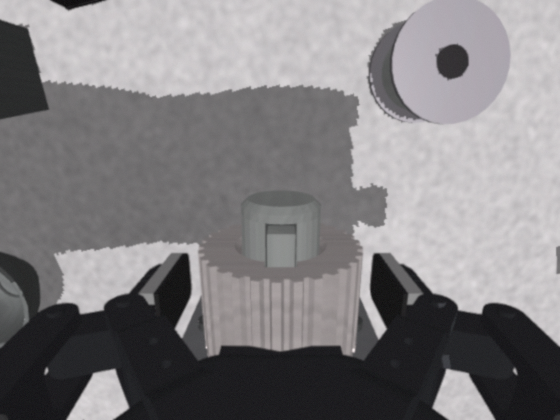

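jog_arm:
  linear:
    - [0,0,-0.1]
    - [0,0,-0.25]
    - [0,0,-0.45]
    - [0,0,-0.6]
    - [0,0,-0.6]
  twist: [0,0,0,0,0]

```text
t: 44.55
tcp_pos: [0.6119, -0.1607, 0.2092]
orientation: [[0.962, -0.274, 0.008], [-0.274, -0.962, -0.002], [0.008, -0.0, -1.0]]
contact_force: [1.3, 0.3, 0.4]
opening: 0.0805
```

jog_arm:
  linear:
    - [0,-0.2,0]
    - [0,-0.3,0]
    - [0,-0.3,0]
    - [0,-0.3,0]
    - [0,-0.3,0]
  twist: [0,0,0,0,0]

```text
t: 45.05
tcp_pos: [0.6251, -0.1029, 0.2034]
orientation: [[0.962, -0.274, -0.001], [-0.274, -0.962, -0.0], [-0.001, 0.001, -1.0]]
contact_force: [-0.4, 0.6, -0.6]
opening: 0.0812
```

```bash
python3 - <<'E'
from h import *
a=snap('wrist','w46'); b=snap('side','s46'); t=snap('top','t46'); st()
cv2.imwrite('pics/w46c.png',cv2.resize(a[150:340,190:390],None,fx=3,fy=3,interpolation=cv2.INTER_CUBIC))
cv2.imwrite('pics/s46c.png',cv2.resize(b[80:230,200:360],None,fx=4,fy=4,interpolation=cv2.INTER_CUBIC))
E
```

```text
{'t': 45.2, 'joint_positions': [-9.3547, 22.7137, -1.845, 65.4606, -0.0114, 96.5835], 'tcp_pos': [0.6252, -0.1031, 0.2036], 'orientation': [[0.9616, -0.2746, -0.0004], [-0.2746, -0.9616, -0.0001], [-0.0003, 0.0002, -1.0]], 'contact_force': [-1.0675, 0.2051, -1.2809], 'wrist_torque': [-0.0078, 0.019, 0.0412], 'opening': 0.0815}
```

View pics/w46c.png

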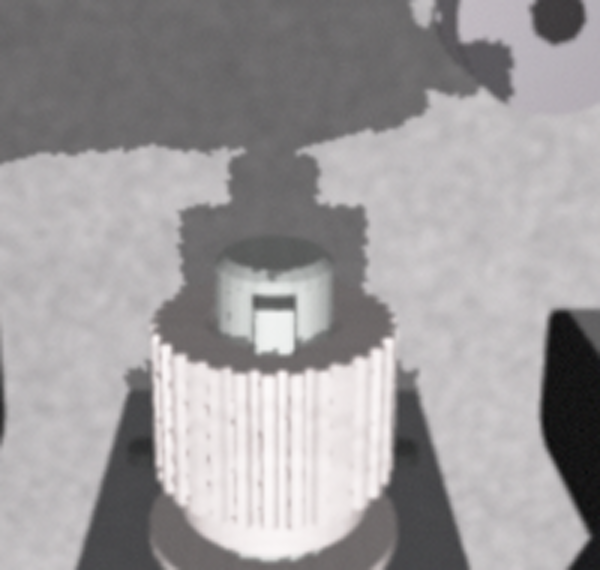

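View pics/s46c.png

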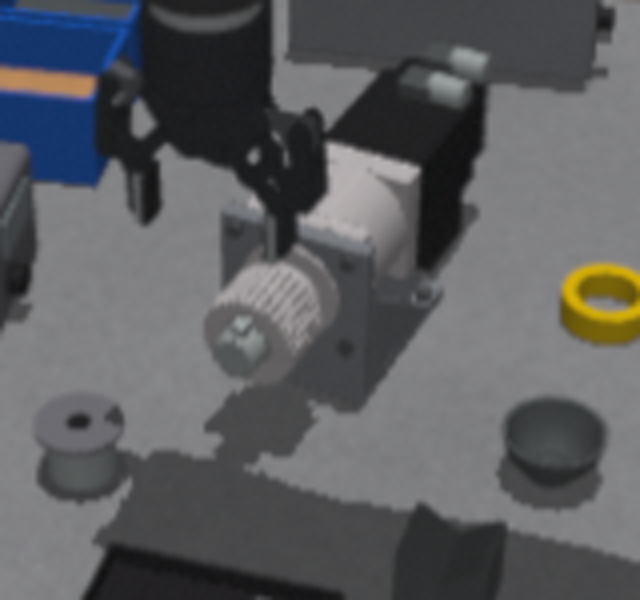

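View pics/t46.png

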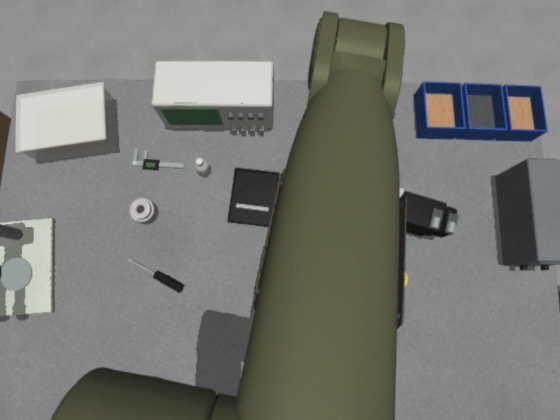

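```bash
python3 - <<'E'
from h import *
_,z=load('w46')
f=lambda x,y:(x/3+190,y/3+150)
d=np.array([np.cos(np.radians(74.15)),np.sin(np.radians(74.15))]); sh=np.array([.6083,-.1635])-.0376*d
for n,p,h in [('slot end',f(275,294),.09995),('key end top',f(275,308),.106),('face at key',f(275,353),.106),('band face top',f(275,376),.118),('band back top',f(275,526),.118)]:
    P=plane(z,[p],h)[0][:2]-sh; print(n,'X',(P@d*1000).round(1),'lat',(P@[d[1],-d[0]]*1000).round(1))
E
```

```text
slot end X 69.9 lat 0.9
key end top X 68.7 lat 0.9
face at key X 56.3 lat 0.9
band face top X 56.1 lat 0.8
band back top X 13.7 lat 0.8
```

```bash
python3 -c "
from h import *
arm.close_job(); print(arm.get_state()['t'])"
```

```text
the job is handed in; nothing more can be done
the job is handed in; nothing more can be done
```

The pulley is on the shaft over the key, home against the shoulder, and released. I handed the job in just after 45 s; no verdict is reported.

**Key:** The 63 mm key went into the slot first. I lowered it until it touched the slot floor, at about 2 N, and released it there. The picture after release showed it down and centred.

**Pulley:**
- The tool can only turn about its vertical axis, so I tipped the large-bore pulley by levering it against the V-block's edge.
- The first try failed. The pulley only part-tipped and jammed with up to about 63 N at the wrist. When I let go it fell off the block and stood boss-down on the bench, beside the tip-cleaner bowl.
- The second try, from that position against the block's long side, worked. I let the pulley settle level in the V and regripped it keyway up.
- It slid on over the key with almost no side force and stopped hard at the shoulder, at about 12 N.

**Last checks:**
- **Seating:** the wrist picture put the pulley's outer face 56.2 mm from the shoulder, where 56 mm is fully home. The slot end read 69.9 mm against a true 70.2 mm.
- **Key and keyway:** the key end read 68.7 mm where 69.1 mm is centred, so the key is within its tolerance, and the keyway is up.
- **Disagreements:** all those points read about 0.9 mm to one side, and the band's back edge read 13.7 mm where 12 mm was expected. I took both as calibration error.
- **Other things:** the bowl measured within about 3 mm of where it started, taken before I moved the pulley the second time. The final pictures show nothing else obviously shifted, but the top view was partly blocked by the arm. The gripper was clear of everything at hand-in.

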